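Load the contact plates into the spring-clip cradle and put the lifting blade away

TASK

Load the test cradle: take every eared contact plate lying on the bench and press its ears down into the spring-clip slots of a bay, one plate to a bay and in any bay, until each plate sits flat on the bay's floor. Slide the flat lifting blade tip first into the slot of its holder, fully home, and leave everything else on the bench where it is.

Things in the scene. Friction and masses are not known exactly. Their poses are not given: they have to be found in the camera images.
- cradle: fixed cradle: 100 x 234 x 8 mm base, four bays side by side along its y. Posts (tops 30 mm above the bench) at both ends of a bay leave a 24 mm slot, open upward, for an ear, lined by two spring clips: 17 mm apart, flaring to 26 mm at their tips, 36 mm up. Let go on the clips, a plate stays up; 5 to 12 N from above seats it. Origin: centre of the underside, z up
- bay0 (a point): end bay at the -y side of the cradle: the point on the bay's floor, 8 mm above the bench, where the centre of a seated plate's underside belongs; x along the bay through its two slots, y across to the next bay (58 mm away), z up. The posts leave a plate's body 3 mm of play at each end
- bay1 (a point): second bay from the -y side of the cradle: the point on the bay's floor, 8 mm above the bench, where the centre of a seated plate's underside belongs; x along the bay through its two slots, y across to the next bay (58 mm away), z up. The posts leave a plate's body 3 mm of play at each end
- bay2 (a point): second bay from the +y side of the cradle: the point on the bay's floor, 8 mm above the bench, where the centre of a seated plate's underside belongs; x along the bay through its two slots, y across to the next bay (58 mm away), z up. The posts leave a plate's body 3 mm of play at each end
- bay3 (a point): end bay at the +y side of the cradle: the point on the bay's floor, 8 mm above the bench, where the centre of a seated plate's underside belongs; x along the bay through its two slots, y across to the next bay (58 mm away), z up. The posts leave a plate's body 3 mm of play at each end
- plate0: steel-coloured contact plate lying flat, 6 mm thick: body 56 x 44 mm, at each end of its length an ear 20 mm wide and 11 mm long (78 mm over the ears); upright black grip tab in the middle, 30 mm long, 10 mm thick, top 34 mm above the underside; 90 g. Origin: centre of the underside; x along the length and the tab, y across the tab, z up. Same after a half turn. Absent in some starts
- plate1: steel-coloured contact plate lying flat, 6 mm thick: body 56 x 44 mm, at each end of its length an ear 20 mm wide and 11 mm long (78 mm over the ears); upright black grip tab in the middle, 30 mm long, 10 mm thick, top 34 mm above the underside; 90 g. Origin: centre of the underside; x along the length and the tab, y across the tab, z up. Same after a half turn. Absent in some starts
- plate2: steel-coloured contact plate lying flat, 6 mm thick: body 56 x 44 mm, at each end of its length an ear 20 mm wide and 11 mm long (78 mm over the ears); upright black grip tab in the middle, 30 mm long, 10 mm thick, top 34 mm above the underside; 90 g. Origin: centre of the underside; x along the length and the tab, y across the tab, z up. Same after a half turn. Absent in some starts
- plate3: steel-coloured contact plate lying flat, 6 mm thick: body 56 x 44 mm, at each end of its length an ear 20 mm wide and 11 mm long (78 mm over the ears); upright black grip tab in the middle, 30 mm long, 10 mm thick, top 34 mm above the underside; 90 g. Origin: centre of the underside; x along the length and the tab, y across the tab, z up. Same after a half turn. Absent in some starts
- blade: flat lifting blade, 130 mm long, lying flat: steel blade 70 x 26 x 4 mm (last 6 mm: 20 mm wide), black handle 60 long, 20 wide, 18 mm high, undersides in one plane; 0.12 kg, balanced 10 mm from the shoulder on the blade's side. Origin: on the underside at the shoulder, where blade and handle meet; x to the tip, z up
- blade_tip (a point): middle of the blade's tip edge, 70 mm from the shoulder, 2 mm above the blade's underside
- blade_handle (a point): centre of the handle, 30 mm behind the shoulder, 9 mm above the underside; y runs across its 20 mm width
- holder: fixed grey block, 84 x 54 x 38.5 mm, with a level slot for the blade: 34 mm wide, 8 mm high (24 to 32 mm above the bench), 76 mm deep, open at the -x face, its sides flared a little at the mouth. A blade that is home rests on the slot's floor, shoulder at the -x face, handle sticking out. Origin: centre of the underside, z up
- slot_mouth (a point): middle of the slot's lower edge at the mouth, on the holder's -x face, 24 mm above the bench; x points into the slot, y across it, z up
- label_tape: bystander: roll of white tape lying flat, 52 mm across, 18 mm high; origin: centre of the underside
- marker_black: bystander: marker pen, 126 mm long, 13 mm thick, lying down; origin: centre of the underside

How it is judged:
By the outcome, as a careful person would: the job done as asked, in the order asked, and still so for the second after the job is handed in, with the robot touching nothing.
Of plate0, plate1, plate2, plate3 only 3 to 4 are there at a start; the rules pass over those that are not, and their reading is None.
At some moment in a run one of plate0, plate1, plate2, plate3, blade may be knocked a few centimetres aside while the robot is not near it.
Once in a run the grip may slacken for a moment while it holds something.
It also fails if it takes over 210 s, if anything falls off the work surface, if the arm or the gripper's body presses on something with over 40 N, if the wrist force passes 120 N, or if a joint passes its speed limit or range.

ROBOT

A 6-joint arm with a two-finger parallel gripper is mounted at the origin on a cart in front of the work surface, level with it; the furniture and walls round the work are solid. World frame = base frame: x ahead of the robot, y to its left, z up, the work surface at z = 0. Lengths are in m, angles in rad, forces in N, time in s.
With the tool pointing down it reaches from about 0.35 to 0.85 m from the base axis. Payload 8.1 kg.
Tool frame: the origin (TCP) lies on the mounting face of the last link; the fingertips stand 186 mm ahead of it and the grasp point (between the pads) lies 167 mm ahead of it; y points along the fingers, x is the direction in which the jaws open and shut, and the axes are right-handed (so a half turn about y gives the same grasp; the last joint's range is limited). The gripper opens to 93 mm and grips with 3 to 60 N. Pads are 15 mm wide; open, the fingers measure 128 mm over their backs; the gripper's body (75 mm by 188 mm) begins 65 mm behind the grasp point.
Start: joints at [1.088, 0.13, 1.488, -0, 1.523, -0.085], TCP at [0.232, 0.553, 0.405] pointing down, gripper open.
Joint ranges: [-2.96, 2.96], [-0.89, 2.26], [0.02, 2.5], [-1.34, 4.48], [0, 2.73], [-2.66, 2.66]. Speed limits (rad/s): [2.39, 2.39, 2.79, 3.14, 3.14, 3.14].

INTERFACE

Orientations are given as a rotation vector (axis times angle).
In Python, from plant import robot, imaging gives the robot as it stands.
- The arm moves only by the shell command python3 -m inch 'ROWS' [OPENING] [FORCE]. ROWS is JSON, a list of rows, each an object of numbers: "x", "y", "z": the shift along the tool's x, y, z in mm; "twist": the turn about the tool's y in rad. In form: [{"x": .., "y": .., "z": .., "twist": ..}, ...]. A call has 1 to 12 rows; each row shifts and turns the commanded pose from where the row before left it, along the tool's axes as they then stand; what a row does not reach is not made up. A row lasts 1/10 s, in which the tool goes at most 50 mm and 8.59 degrees, less where a joint would pass 70% of its speed; a pose out of reach is approached as far as the arm can. A call with a gripper value outside its range is refused whole. OPENING is the gripper command: -1 is shut, 1 is fully open, values between are in proportion, set as the call begins (- or left out, the last holds). The fingers move at their own pace and stop on an object; FORCE is the grip in N (left out, the last holds). Time passes only in rows, so rows that do not move let the fingers close. It gives the time, the measured TCP pose, the force and the opening at its end, in the units of the state.
- robot.read_state(): the state, without advancing time (a new reading comes with each control period).
- imaging.read_camera(name): name is "scene" or "top" or "wrist"; returns a dict with "color" (400x640x3 uint8, red, green, blue), "depth" (400x640 float32, m along the optical axis (not along the pixel's ray), 0 where there is no reading), "fx", "fy", "cx", "cy" (pixels), "k1" (the pictures are not rectified: a ray, as slopes to the right and down, at radius r is drawn at 1 + k1 r^2 times it, then the intrinsics apply), "rvec" (rotation vector, rad) and "tvec" (3), from world to camera coordinates, as OpenCV has them; the wrist camera has in their place "tool_from_camera" (4x4, takes a point from camera to tool coordinates, whose origin is the TCP and whose axes are the tool frame's). Camera axes: x right, y down, z forward; pixel columns grow to the right and rows downward; lengths in m; the calibration is good to about 2 mm. A picture is of the moment at which its call begins: read the wrist's pose just before it.
- robot.close_job(): hands the job in, once; it reports no verdict.
The state is a dict: "t": time; "q": joint angles; "dq": joint speeds; "joint_torque": joint torques, N m; "tool_pos": TCP position; "orientation": TCP orientation; "force": force on the tool from outside, world axes, zero at the start; "wrist_torque": the same for the moment, N m; "opening": finger opening in m.
Only numpy, scipy, OpenCV 4.12 (cv2) and the standard library are available. Lean on these libraries where they do the work, as an engineer would, in place of code of your own. Each camera call takes 0.05 s, during which the arm holds its last target.

## Working session

There is one attempt and no reset: what is moved stays moved. The work goes in short steps, Python scripts to look and compute and a shell command to move; the robot and the scene stay as the last step left them, time stands still between calls to the robot, and variables do not carry over. Pictures are saved under pics/ and viewed, and the job is handed in when it is done.

```bash
ls -la; mkdir -p pics; cat > h.py <<'E'
import numpy as np, cv2
from plant import robot, imaging
from scipy.spatial.transform import Rotation as R
def cam(name):
    s=robot.read_state(); d=imaging.read_camera(name)
    if 'rvec' in d:
        Rm=R.from_rotvec(np.ravel(d['rvec'])).as_matrix(); t=np.ravel(d['tvec'])
        d['Rwc']=Rm.T; d['o']=-Rm.T@t
    else:
        T=np.array(d['tool_from_camera']); Rt=R.from_rotvec(s['orientation']).as_matrix()
        d['Rwc']=Rt@T[:3,:3]; d['o']=Rt@T[:3,3]+np.array(s['tool_pos'])
    return d
def und(d,uv):
    uv=np.atleast_2d(np.asarray(uv,float))
    p=np.stack([(uv[:,0]-d['cx'])/d['fx'],(uv[:,1]-d['cy'])/d['fy']],1)
    q=p.copy()
    for _ in range(20): q=p/(1+d['k1']*(q**2).sum(1,keepdims=True))
    return q
def ray(d,uv,z):
    q=und(d,uv); v=np.c_[q,np.ones(len(q))]@d['Rwc'].T
    return d['o']+v*((z-d['o'][2])/v[:,2])[:,None]
def cloud(d):
    vv,uu=np.mgrid[0:400,0:640]; q=und(d,np.c_[uu.ravel(),vv.ravel()])
    z=d['depth'].ravel(); P=np.c_[q*z[:,None],z]@d['Rwc'].T+d['o']
    P[z==0]=np.nan
    return P.reshape(400,640,3)
def proj(d,P):
    c=(np.atleast_2d(P)-d['o'])@d['Rwc']; q=c[:,:2]/c[:,2:]; q=q*(1+d['k1']*(q**2).sum(1,keepdims=True))
    return q*[d['fx'],d['fy']]+[d['cx'],d['cy']]
def save(d,fn,sc=1): cv2.imwrite('pics/'+fn,cv2.resize(d['color'][:,:,::-1],None,fx=sc,fy=sc))
E
python3 - <<'E'
from h import *
s=robot.read_state(); print({k:np.round(v,3) for k,v in s.items()})
for n in ['scene','top','wrist']:
    d=cam(n); save(d,n+'0.png',1.25); print(n,d['fx'],d['cx'],d['cy'],d['k1'],d['o'],d['Rwc'].round(2).tolist())
E
```

```text
total 12
drwxr-xr-x  3 agent agent 4096 Dec  7 01:15 .
drwxr-xr-x 23 root  root  4096 Dec  7 01:15 ..
drwxr-xr-x  2 agent agent 4096 Dec  7 01:15 pics
{'t': np.float64(0.0), 'q': array([ 1.088,  0.131,  1.489, -0.   ,  1.523, -0.085]), 'dq': array([-0.002, -0.001, -0.001,  0.001,  0.001,  0.   ]), 'joint_torque': array([ 1.0000e-03, -5.5985e+01, -4.9175e+01,  7.7000e-02,  3.6000e-02,
       -0.0000e+00]), 'tool_pos': array([0.232, 0.553, 0.404]), 'orientation': array([-1.372, -0.91 ,  0.913]), 'force': array([-0.335, -0.123, -0.177]), 'wrist_torque': array([ 0.025, -0.036,  0.001]), 'opening': np.float64(0.093)}
scene 477.601452775463 317.8847143434978 198.83845867507202 0.026788278874442233 [ 0.57041717 -0.49397101  1.10228532] [[1.0, -0.01, 0.01], [-0.02, -0.88, 0.48], [0.0, -0.48, -0.88]]
top 479.07368099862214 316.00812467812136 195.98578930795412 0.027379500178926163 [0.50444496 0.09395645 1.0888282 ] [[-0.02, -0.99, 0.11], [-1.0, 0.02, 0.01], [-0.01, -0.11, -0.99]]
wrist 301.50330672144474 319.8239146987215 201.22817583928506 -0.030803608686461845 [0.16709973 0.57995953 0.38413328] [[0.39, 0.89, 0.24], [0.92, -0.37, -0.1], [-0.0, 0.26, -0.97]]
```

View pics/scene0.png

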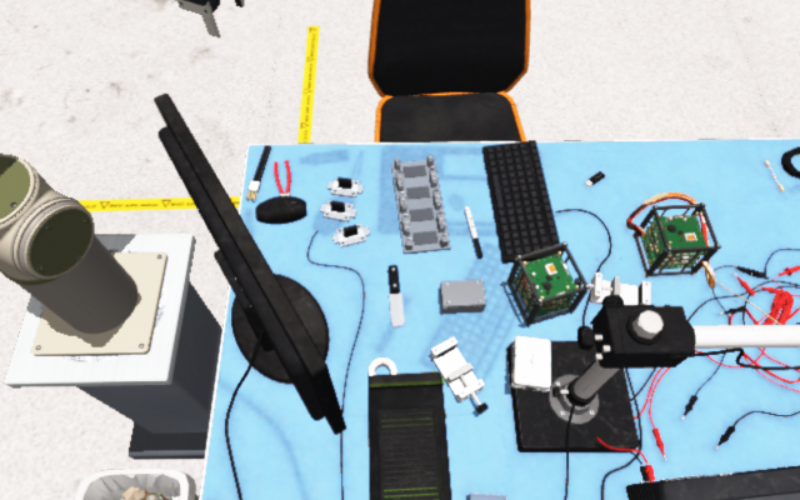

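View pics/top0.png

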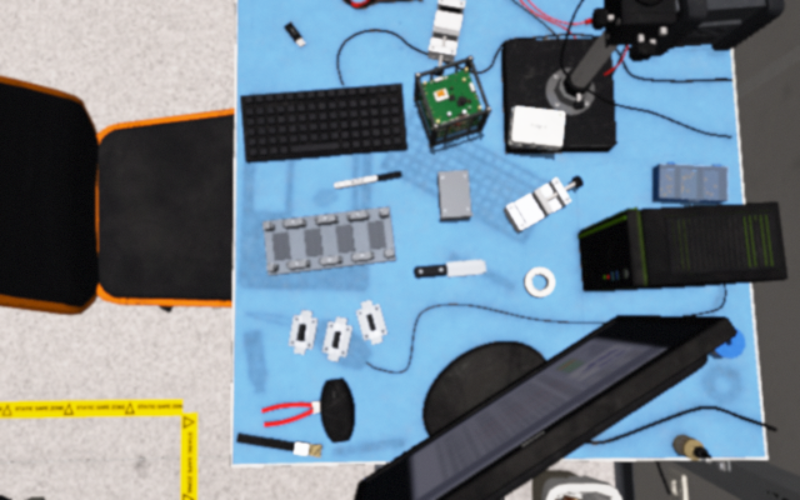

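View pics/wrist0.png

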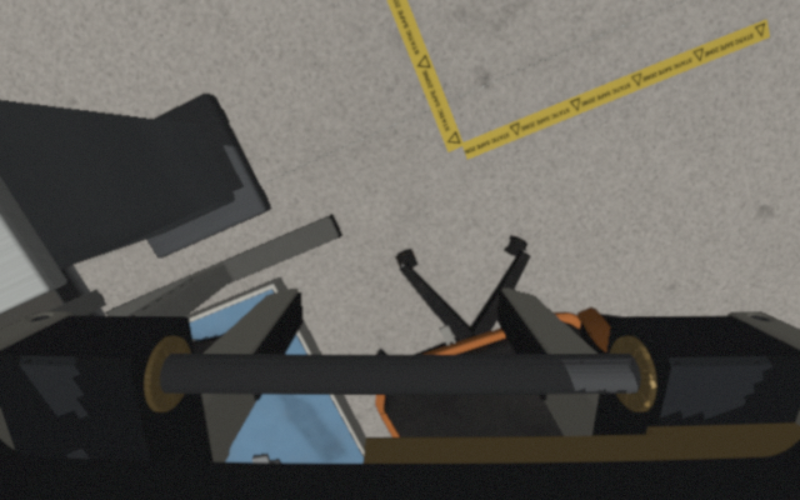

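```bash
python3 - <<'E'
from h import *
s=robot.read_state()
print(R.from_rotvec(s['orientation']).as_matrix().round(3))
E
```

```text
[[ 0.387 -0.001 -0.922]
 [ 0.922 -0.001  0.387]
 [-0.001 -1.     0.   ]]
```

Three plates are visible (top view around (303,332), (338,338), (371,322)), along with the cradle at (330,240), blade at (450,268), holder at (454,195), and a tall monitor between the base and the scene. Next I'll measure them.

```bash
python3 - <<'E'
from h import *
# crops + height map
d=cam('top'); P=cloud(d)
c=d['color'][110:300,180:450]; cv2.imwrite('pics/top_crop.png',cv2.resize(c[:,:,::-1],None,fx=2.9,fy=2.9,interpolation=cv2.INTER_CUBIC))
s=cam('scene'); c=s['color'][110:290,170:440]; cv2.imwrite('pics/sc_crop.png',cv2.resize(c[:,:,::-1],None,fx=2.9,fy=2.9,interpolation=cv2.INTER_CUBIC))
# height grid from both
H=np.full((26,40),np.nan)
for Q in (P,cloud(s)):
    q=Q.reshape(-1,3); q=q[np.isfinite(q).all(1)]
    for x,y,z in q:
        i=int((x-0.1)//0.03); j=int((y+0.6)//0.03)
        if 0<=i<26 and 0<=j<40 and (not z<=H[i,j]): H[i,j]=z
print('cols y from -0.6 step .03; height cm')
for i in range(26): print('%.2f'%(0.1+.03*i),' '.join('%3d'%round(h*100) if h==h else '  .' for h in H[i]))
for (x,y) in [(0.9,0.4),(0.6,0.05),(0.5,-0.05)]:
    k=np.hypot(P[...,0]-x,P[...,1]-y)<.02; print(np.nanmedian(P[k][:,2]))
E
```

```text
cols y from -0.6 step .03; height cm
0.10   . -16 -34   .   .   .   .   .   .   .   .   .   .   .   0   1   2   2   2  36  35   2   2   2   1   1   .   .   .   .   .   .   .   .   .   .   .   .   .   .
0.13   . -13 -43   .   .   .   .   .   .   .   .   .   .   .   0   1   1   1   0   1   1   1   1   1   1   0   .   .   .   .   .   .   .   .   .   .   .   .   .   .
0.16   .   .   .   4   4   .   .   .   .   .   .   .   .   .   .   .   .   .   .   .   .   .   .   .   .   .   .   .   .   .   .   .   .   .   .  33  32   .   .   .
0.19   .   .   .  15  15   .   .   .   .   .   .   .   .   .   .   .   .   .   .   .   .   .   .  38  41  41   .   .   .   .   .   .   .   .   .  35  28   .   .   .
0.22   .   7  11  16  16   0   0   0   1   1   0   0   1   0   1   0   0   0   1   0   1  38  39  41  41  41   1   1   1   1   0   1   0   0  34  35  33   .   .  23
0.25   .   7   1   1   0   0  10  10   1   1   1   1   1   2   0   0   1   2   2   2  39  41  41  41  41   0   1   2   2   2   2   1   1   0   .   .   .   .   .  24
0.28   .   8   3   2   0   1   5   5   1   1   1   1   1   5   7   2   2 
[... 2596 characters left out ...]
  3   1   1   1   1   2   0   6   7   1   1   1   1   1   1   1   1   1   1   1   1   1   1   2   2   2   2   0   . -23 -23 -23 -23 -23
0.79   .  15   1   1   1   0   1   1   1   3   4   4  37  36   7   7   7   1   1  12  12  12   2   2   3   3   3   3   3   3   3   3   3   1   . -23 -23 -23 -23 -23
0.82   .  15   1   0   1   1   1   1   1   4   4  38  38  39   7   7   7  12  12  12  12  12   3   3   3   3   3   3   3   3   3   3   3   1   . -23 -22 -23 -23 -23
0.85   .  16   1   0   1   1   1   1   1   4   6  39  41  39  37   7   6   1  12  10  10  12   3   3   3   3   3   3   3   3   3   3   3   1   . -22 -22 -23 -22 -22
-0.00039519207173532855
0.00022746783945848392
-0.0002488341755850776
```

View pics/top_crop.png

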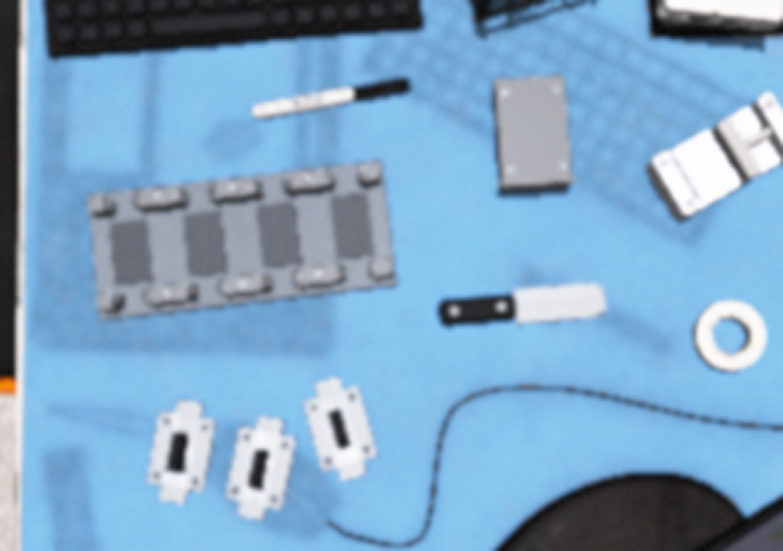

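View pics/sc_crop.png

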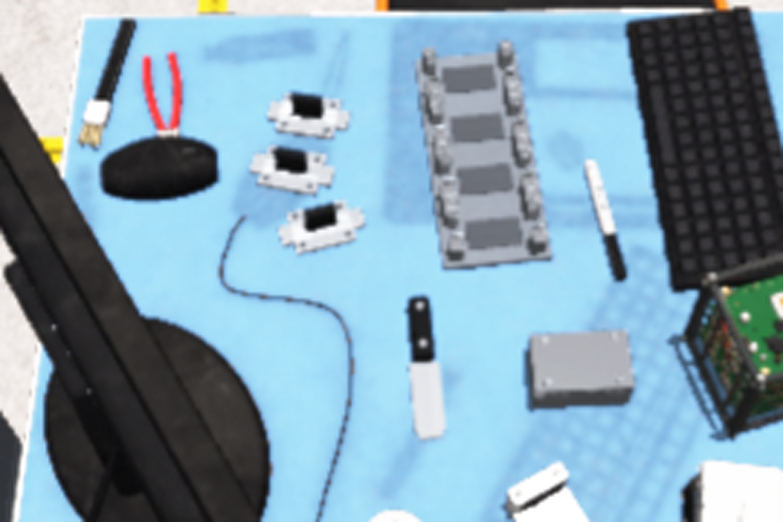

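```bash
cat > meas.py <<'E'
from h import *
def plates(d,zt=0.034):
    hsv=cv2.cvtColor(d['color'],cv2.COLOR_RGB2HSV); P=cloud(d)
    # all non-blue blobs
    m=((hsv[...,1]<90)&(hsv[...,2]>150)).astype(np.uint8)
    return hsv,m,P
E
python3 - <<'E'
from meas import *
for n in ['top','scene']:
    d=cam(n); hsv,m,P=plates(d)
    region=(P[...,0]>.4)&(P[...,0]<.8)&(P[...,1]>-.1)&(P[...,1]<.42)
    nb=((hsv[...,1]<90)&region).astype(np.uint8)  # not blue
    nl,lab,st,ce=cv2.connectedComponentsWithStats(nb)
    print(n)
    for i in range(1,nl):
        if st[i,4]<60: continue
        q=P[lab==i]; xy=ray(d,ce[i],0)[0]
        cn,_=cv2.findContours((lab==i).astype(np.uint8),cv2.RETR_EXTERNAL,cv2.CHAIN_APPROX_NONE)
        c=max(cn,key=len)[:,0]
        zs={'z0':.0,'z6':.006,'z8':.008}
        w=ray(d,c,.006)[:,:2].astype(np.float32)
        r=cv2.minAreaRect(w*1000)
        print(st[i,4],ce[i].round(),'rect6',np.round(r[0],1),np.round(r[1],1),round(r[2],1),'zmax',np.nanpercentile(q[:,2],98).round(3))
    bl=((hsv[...,2]<70)&region).astype(np.uint8)
    nl,lab,st,ce=cv2.connectedComponentsWithStats(bl)
    print('black')
    for i in range(1,nl):
        if st[i,4]<15: continue
        w=ray(d,np.argwhere(lab==i)[:,::-1],.034)[:,:2]
        e,v=np.linalg.eigh(np.cov(w.T)); print(st[i,4],ce[i].round(1),(w.mean(0)*1000).round(1),'ang',np.degrees(np.arctan2(v[1,1],v[0,1])).round(1),(np.sqrt(e*12)*1000).round(1),'z',np.nanmedian(P[lab==i][:,2]).round(3))
E
```

```text
top
367 [231. 123.] rect6 [801.3 268.2] [ 16.5 213.2] 3.4 zmax 0.022
528 [187. 210.] rect6 [600. 395.] [395.6   7. ] 0.0 zmax 0.004
1000 [363. 156.] rect6 [715.6  -7.6] [92.2 59.7] 4.1 zmax 0.042
286 [289. 144.] rect6 [747. 154.] [ 15.8 124.1] 9.0 zmax 0.016
4515 [263. 192.] rect6 [635.6 223.5] [101.2 235.3] 5.6 zmax 0.034
578 [365. 215.] rect6 [579.3   2.7] [ 30.1 129.1] 3.6 zmax 0.021
662 [297. 257.] rect6 [487.  148.2] [82.  47.7] 14.4 zmax 0.035
657 [242. 265.] rect6 [471.6 271.2] [47.6 81.4] 78.6 zmax 0.035
667 [269. 271.] rect6 [458.4 209.9] [47.8 81.7] 77.9 zmax 0.035
850 [388. 286.] rect6 [422.6 -42.8] [ 46.5 117.3] 0.3 zmax 0.018
black
433 [232.1 123.7] [788.9 288.1] ang 91.5 [ 13.4 185.7] z 0.012
61 [311.1 140.5] [746.6 110.8] ang 100.0 [ 8.1 38.6] z 0.011
125 [344.2 216.9] [573.5  41. ] ang 93.2 [16.  49.6] z 0.018
20 [296.5 257.5] [486.9 147.4] ang -165.9 [ 4.2 22.9] z 0.033
42 [241.  265.7] [471.6 268.7] ang 173.3 [ 7.9 25.6] z 0.033
32 [268.7 271.6] [457.7 208.3] ang 168.7 [ 6.1 25.6] z 0.034
860 [388.2 286.3] [421.4 -50.2] ang 99.4 [ 40.2 102.8] z 0.013
scene
12890 [323. 192.] rect6 [598.9 146. ] [496.5 396.9] 89.9 zmax 0.04
200 [392. 140.] rect6 [799.3 274.4] [ 14.3 206.3] 2.4 zmax 0.023
347 [368. 132.] rect6 [736.9 326.2] [55.4 79.9] 83.8 zmax 0.005
2065 [264. 244.] rect6 [450.6 -15.9] [171.4 105.4] 88.1 zmax 0.018
black
213 [392.  141.4] [791.3 272.5] ang 91.3 [ 11.7 186.6] z 0.014
60 [275.5 146.1] [473.2 260.1] ang 150.5 [19.1 27.8] z 0.026
62 [269.9 164.9] [459.9 199.7] ang 151.1 [18.8 27.3] z 0.028
59 [280.2 184.6] [488.4 138.5] ang -150.9 [18.3 25.5] z 0.027
45 [381.7 198. ] [748.9  94.9] ang 98.1 [ 7.9 42.4] z 0.013
106 [314.6 224.1] [576.3  23.6] ang 95.3 [16.2 55. ] z 0.018
540 [251.9 256.7] [425.  -60.4] ang 108.6 [33.5 98.4] z 0.015
```

```bash
cat >> h.py <<'E'
def pose():
    s=robot.read_state(); M=R.from_rotvec(s['orientation']).as_matrix()
    return np.array(s['tool_pos']),M,np.degrees(np.arctan2(M[1,0],M[0,0])),s
def go(x,y,z,az=None):
    "TCP target -> deltas in tool axes now; twist (rad)"
    p,M,a,s=pose(); d=(np.array([x,y,z])-p)@M*1000
    tw=0 if az is None else -np.radians((az-a+180)%360-180)
    print('now',p.round(4),'az',round(a,2),'tilt',np.degrees(np.arccos(-M[2,1])).round(2),'| dx %.1f dy %.1f dz %.1f twist %.4f'%(*d,tw),'F',np.round(s['force'],1),'op',round(float(s['opening']),4),'t',round(float(s['t']),2))
    return d,tw
E
python3 -m inch '[{"x":-14,"z":-30},{"x":-16,"z":-35},{"x":-16,"z":-35},{"x":-16,"z":-35},{"x":-16,"z":-35},{"x":-16,"z":-35},{"x":-16,"z":-35},{"x":-16,"z":-35},{"x":-16,"z":-35},{"x":-16,"z":-35},{"x":-16,"z":-35},{"x":-16,"z":-35}]'
python3 -m inch '[{"twist":-0.14},{"twist":-0.14},{"twist":-0.12},{"y":22},{"y":22},{}]'
python3 -c "
from h import *
go(.54,.21,.36,90)"
```

```text
now [0.2324 0.5531 0.4045] az 67.21 tilt 0.02 | dx -197.2 dy 44.6 dz -416.5 twist -0.3978 F [-0.4  0.2 -0.3] op 0.0928 t 0.35$[0]: bad value
$[0]: bad value
```

```bash

python3 -m inch '[{"x":-16,"y":0,"z":-35,"twist":0},{"x":-16,"y":0,"z":-35,"twist":0},{"x":-16,"y":0,"z":-35,"twist":0},{"x":-16,"y":0,"z":-35,"twist":0},{"x":-16,"y":0,"z":-35,"twist":0},{"x":-16,"y":0,"z":-35,"twist":0},{"x":-16,"y":0,"z":-35,"twist":0},{"x":-16,"y":0,"z":-35,"twist":0},{"x":-16,"y":0,"z":-35,"twist":0},{"x":-16,"y":0,"z":-35,"twist":0},{"x":-16,"y":0,"z":-35,"twist":0},{"x":-16,"y":0,"z":-35,"twist":0}]'
python3 -m inch '[{"x":0,"y":0,"z":0,"twist":-0.14},{"x":0,"y":0,"z":0,"twist":-0.14},{"x":0,"y":0,"z":0,"twist":-0.12},{"x":0,"y":22,"z":0,"twist":0},{"x":0,"y":22,"z":0,"twist":0},{"x":0,"y":0,"z":0,"twist":0}]'
python3 -c "
from h import *
go(.54,.21,.36,90)"
```

```text
t: 1.55
tool_pos: [0.5461, 0.2121, 0.4049]
orientation: [-1.372, -0.912, 0.911]
force: [0.7, 0.6, -0.1]
opening: 0.0929
t: 2.15
tool_pos: [0.5442, 0.2131, 0.3571]
orientation: [-1.205, -1.206, 1.215]
force: [-0.7, 0.1, -0.6]
opening: 0.0932
now [0.5442 0.2131 0.3571] az 90.12 tilt 0.34 | dx -3.1 dy -2.9 dz 4.2 twist 0.0021 F [-0.7  0.1 -0.6] op 0.0932 t 2.15
```

```bash
python3 - <<'E'
from h import *
d=cam('wrist'); save(d,'w1.png',1.25); np.savez('w1.npz',**{k:d[k] for k in ('color','depth','Rwc','o','fx','fy','cx','cy','k1')})
P=cloud(d); hsv=cv2.cvtColor(d['color'],cv2.COLOR_RGB2HSV)
k=(hsv[...,1]>90)&(P[...,0]>.35); print('bench z',np.nanpercentile(P[k][:,2],[10,50,90]))
E
```

```text
bench z [-0.16674423  0.27700654  0.2862645 ]
```

View pics/w1.png

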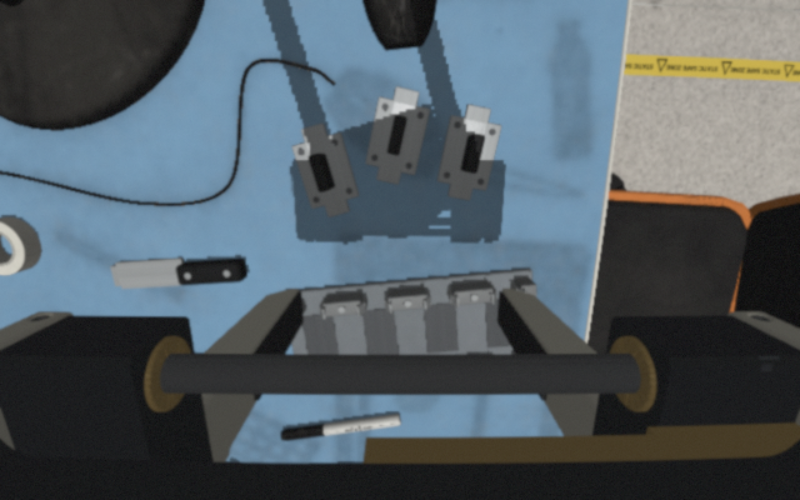

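The wrist view shows the three plates at about (324,173), (398,133) and (473,150), partly shadowed, and the near side of the cradle at row 300. Next I'll measure the tab tops and plate outlines from it.

```bash
cat > wm.py <<'E'
from h import *
def measure(d,box=(.40,.56,.08,.34),show=None):
    P=cloud(d); hsv=cv2.cvtColor(d['color'],cv2.COLOR_RGB2HSV); out=[]
    g=ray(d,[(u,v) for v in range(400) for u in range(640)],.006).reshape(400,640,3)
    reg=(g[...,0]>box[0])&(g[...,0]<box[1])&(g[...,1]>box[2])&(g[...,1]<box[3])
    nb=((hsv[...,1]<75)&reg).astype(np.uint8)
    nl,lab,st,ce=cv2.connectedComponentsWithStats(nb)
    for i in range(1,nl):
        if st[i,4]<400: continue
        m=(lab==i).astype(np.uint8)
        c=max(cv2.findContours(m,cv2.RETR_EXTERNAL,cv2.CHAIN_APPROX_NONE)[0],key=len)[:,0]
        w=(ray(d,c,.006)[:,:2]*1000).astype(np.float32); r=cv2.minAreaRect(w)
        a=r[2] if r[1][0]>r[1][1] else r[2]-90
        f=np.zeros_like(m); cv2.drawContours(f,[c[:,None]],-1,1,-1)
        bt=(f>0)&(hsv[...,2]<45)
        b=(ray(d,np.argwhere(bt)[:,::-1],.034)[:,:2]*1000)
        print('plate rect c',np.round(r[0],1),'size',np.round(sorted(r[1]),1),'ang',round(a,1),'| dark',len(b),b.mean(0).round(1) if len(b) else '', 'z',np.nanmedian(P[bt][:,2]).round(4),'platez',np.nanmedian(P[(f>0)&~bt][:,2]).round(4))
E
python3 - <<'E'
from wm import *
d=dict(np.load('w1.npz')); measure(d)
P=cloud(d); print('bench',np.nanmedian(P[100:140,210:240,2]), np.nanmedian(P[120:130,240:250,:],axis=(0,1)), 'ray',ray(d,[245,125],0))
c=d['color'][40:200,200:430]; cv2.imwrite('pics/w1c.png',cv2.resize(c[:,:,::-1],None,fx=3.4,fy=3.4,interpolation=cv2.INTER_CUBIC))
E
```

```text
plate rect c [459.1 208.9] size [47.2 79.7] ang -12.3 | dark 277 [458.9 209.2] z 0.0342 platez 0.0063
plate rect c [473.1 269.6] size [46.8 80.1] ang -9.8 | dark 341 [473.4 267.7] z 0.0338 platez 0.0063
plate rect c [487.8 147.5] size [47.3 80. ] ang 13.7 | dark 378 [487.1 149.4] z 0.0338 platez 0.0063
bench 0.00023594747535760074 [0.47436237 0.13108116 0.00669078] ray [[0.47543978 0.12996361 0.        ]]
```

View pics/w1c.png

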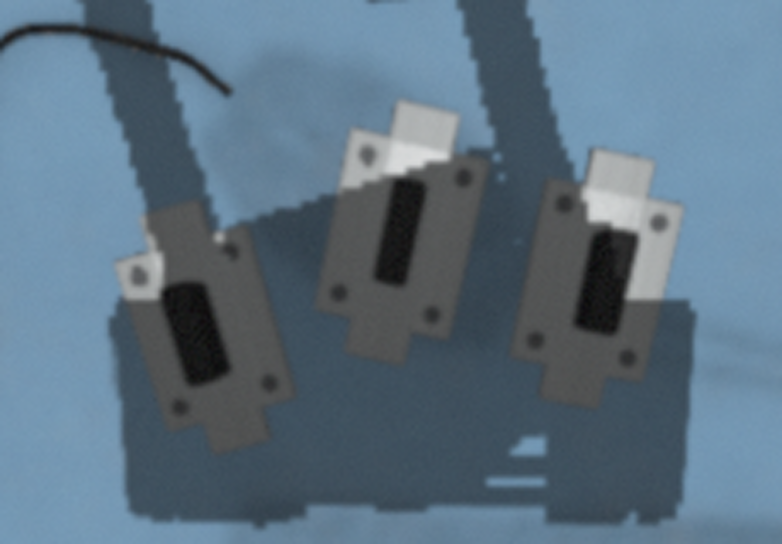

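```bash

python3 -m inch '[{"x":0,"y":0,"z":-30,"twist":0},{"x":0,"y":0,"z":-35,"twist":0},{"x":0,"y":0,"z":-25,"twist":0},{"x":0,"y":0,"z":0,"twist":0},{"x":0,"y":0,"z":0,"twist":0}]'
python3 - <<'E'
from h import *
d=cam('wrist'); save(d,'w2.png',1.25); np.savez('w2.npz',**{k:d[k] for k in ('color','depth','Rwc','o','fx','fy','cx','cy','k1')})
c=d['color'][20:240,170:450]; cv2.imwrite('pics/w2c.png',cv2.resize(c[:,:,::-1],None,fx=2.8,fy=2.6,interpolation=cv2.INTER_CUBIC))
P=cloud(d)
k=np.isfinite(P).all(2)&(P[...,2]>.020)&(P[...,2]<.045)&(P[...,0]>.5)
nl,lab,st,ce=cv2.connectedComponentsWithStats(k.astype(np.uint8))
for i in range(1,nl):
    if st[i,4]>15: q=P[lab==i]; print(st[i],ce[i].round(),(q.mean(0)*1000).round(1),'x',(np.percentile(q[:,0],[2,98])*1000).round(1),'y',(np.percentile(q[:,1],[2,98])*1000).round(1),'zmax',q[:,2].max().round(4))
E
```

```text
t: 2.7
tool_pos: [0.6356, 0.2137, 0.3617]
orientation: [-1.209, -1.211, 1.21]
force: [-0.7, -0.2, 0.3]
opening: 0.0929
[249  50  13   7  62] [255.  53.] [501.6 150.8  29.7] x [500. 503.] y [146.2 155.2] zmax 0.0352
[415 138  20  15 246] [425. 145.] [588.6 320.8  30.2] x [582.3 594.7] y [313.3 330.1] zmax 0.0377
[360 142  41  16 520] [380. 150.] [593.3 274.8  30.5] x [586.5 600.1] y [255.6 293.6] zmax 0.038
[305 147  40  17 499] [325. 155.] [598.9 217.9  30.8] x [591.9 606. ] y [198.7 236.8] zmax 0.0377
[250 153  41  16 502] [270. 160.] [604.5 161.   30.6] x [597.9 611.5] y [141.7 180.3] zmax 0.0389
[217 158  21  14 233] [227. 165.] [608.9 116.1  30.3] x [603.  615.6] y [107.  124.1] zmax 0.039
[   3  196   51   46 1219] [ 29. 219.] [ 667.8 -110.5   33.4] x [646.  690.6] y [-126.2  -97.1] zmax 0.0436
[416 207  19  14 230] [426. 214.] [662.1 328.1  29.5] x [656.8 669.1] y [320.5 337.2] zmax 0.0377
[364 210  39  16 500] [383. 218.] [666.7 282.4  29.8] x [660.7 674.1] y [262.8 301.7] zmax 0.0381
[313 215  37  16 480] [331. 223.] [672.3 225.4  29.9] x [666.4 679.8] y [206.6 244. ] zmax 0.
[... 3731 characters left out ...]
235.1] zmax 0.0263
[238 347  13  12 130] [244. 353.] [850.  116.   23.6] x [844.5 857.8] y [108.5 122.7] zmax 0.0261
[225 347  67  24 829] [259. 363.] [865.  134.8  24.5] x [844.5 879.4] y [ 93.3 174.7] zmax 0.0285
[267 346  14  11 115] [273. 352.] [848.  154.1  23.8] x [843. 855.] y [147.2 160.8] zmax 0.0265
[282 346  12  11 103] [288. 351.] [846.6 172.2  23.7] x [842.4 852.9] y [165.1 178.9] zmax 0.0258
[297 346  12   4  44] [302. 348.] [842.5 190.9  22.7] x [840.7 845.7] y [184.1 197.1] zmax 0.0248
[223 348  14  11 129] [229. 353.] [851.3  97.3  23.8] x [846.  858.1] y [ 89.6 103.8] zmax 0.0264
[181 365   6   5  21] [183. 368.] [863.9  41.4  35.1] x [860.3 866.8] y [38.3 44.1] zmax 0.0372
```

View pics/w2.png

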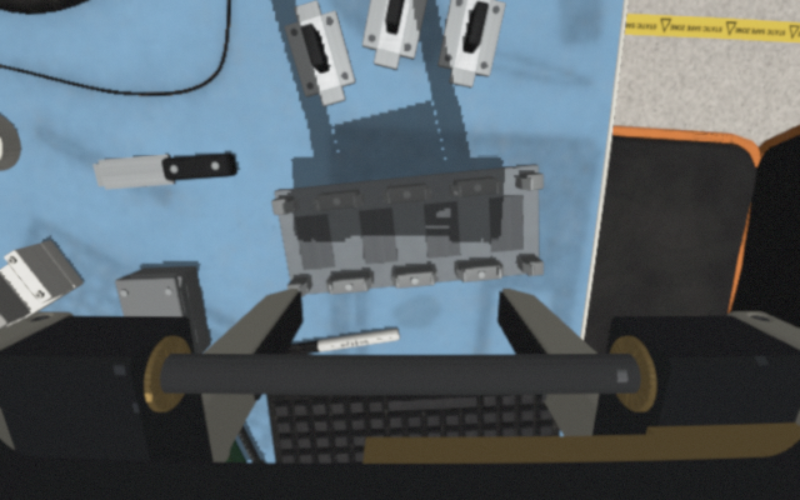

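View pics/w2c.png

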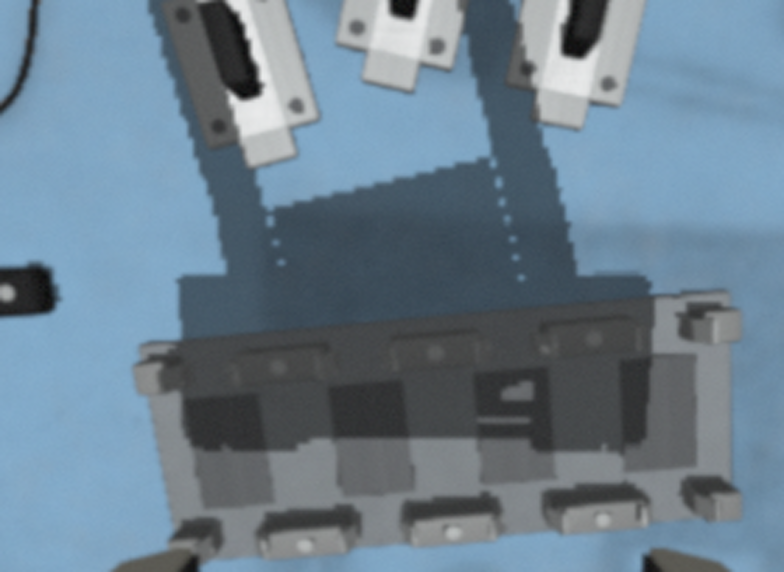

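```bash
python3 - <<'E'
from h import *
d=dict(np.load('w2.npz')); P=cloud(d); hsv=cv2.cvtColor(d['color'],cv2.COLOR_RGB2HSV)
g=ray(d,[(u,v) for v in range(400) for u in range(640)],.008).reshape(400,640,3)
reg=(g[...,0]>.56)&(g[...,0]<.71)&(g[...,1]>.085)&(g[...,1]<.36)
nb=((hsv[...,1]<75)&reg).astype(np.uint8)
nl,lab,st,ce=cv2.connectedComponentsWithStats(nb); i=1+st[1:,4].argmax()
f=(lab==i)
# edges by rows: left/right extents of base, only pixels whose depth height<.014
h=P[...,2]
# y-ends: for rows between the posts (rows 172..205) left & right boundary
L=[];Rr=[]
for v in range(176,206):
    u=np.where(f[v])[0]; L.append((u.min(),v)); Rr.append((u.max()+1,v))
wl=ray(d,L,.008)[:,:2]*1000; wr=ray(d,Rr,.008)[:,:2]*1000
th=np.radians(5.62); ex=np.array([np.cos(th),np.sin(th)]); ey=np.array([-ex[1],ex[0]])
print('y- edge',np.median(wl@ey),np.std(wl@ey),'y+ edge',np.median(wr@ey),np.std(wr@ey),'len',np.median(wr@ey)-np.median(wl@ey))
for z in (.036,):
  pts=[]
# post blobs in cradle frame
k=np.isfinite(P).all(2)&(h>.020)&(h<.045)&reg
nl,lab,st,ce=cv2.connectedComponentsWithStats(k.astype(np.uint8))
for i in range(1,nl):
    if st[i,4]<100: continue
    q=P[lab==i][:,:2]*1000; x=q@ex; y=q@ey; print((np.percentile(x,[1,50,99])).round(1),np.percentile(y,[1,50,99]).round(1), 'mid y',round((np.percentile(y,1)+np.percentile(y,99))/2,1))
# near & far base edge: base columns between posts
N=[];F=[]
for u in (247,300,350,352,405):
    v=np.where(f[:,u])[0]; N.append((u,v.min())); F.append((u,v.max()+1))
print((ray(d,N,.008)[:,:2]*1000@ex).round(1),(ray(d,F,.008)[:,:2]*1000@ex).round(1))
E
```

```text
y- edge 42.07318948530063 0.33455025176851605 y+ edge 276.47675307260437 0.016429039271747777 len 234.40356358730372
[611.1 617.3 624. ] [253.9 260.3 271. ] mid y 262.4
[611.3 617.3 624.1] [195.8 215.5 236. ] mid y 215.9
[611.3 617.3 624. ] [138.4 158.2 178.1] mid y 158.3
[611.3 617.3 624. ] [ 80.5 100.9 120.7] mid y 100.6
[611.3 617.2 623.9] [46.3 56.8 63.7] mid y 55.0
[686.2 690.6 698.7] [253.9 261.6 270.9] mid y 262.4
[686.2 690.6 698.9] [195.8 215.8 236.3] mid y 216.0
[686.1 690.6 698.8] [138.7 158.5 178. ] mid y 158.3
[686.1 690.5 698.8] [ 80.7 100.9 120.7] mid y 100.7
[686.2 688.7 698.4] [46.9 59.3 62.7] mid y 54.8
[603.9 604.2 600.9 604.3 604.4] [705.9 705.7 705.1 705.4 705.2]
```

```bash
cat > b.py <<'E'
from h import *
bay={0:(.6448,.1355),1:(.6391,.1932),2:(.6335,.2510),3:(.6278,.3087)}; baz=95.62
pl={'A':(.4875,.1478,104.0),'B':(.4727,.2698,79.6),'C':(.4590,.2090,77.8)}
E
python3 -c "
from b import *
x,y,a=pl['A'];go(x,y,.25,a)"
```

```text
now [0.6351 0.2138 0.3616] az 90.13 tilt 0.03 | dx -65.7 dy 111.5 dz 147.8 twist -0.2421 F [ 0.7  0.4 -0.2] op 0.0931 t 2.75
```

```bash

python3 -m inch '[{"x":-13,"y":10,"z":30,"twist":0},{"x":-13,"y":20,"z":30,"twist":0},{"x":-13,"y":20,"z":30,"twist":0},{"x":-13,"y":20,"z":30,"twist":0},{"x":-13.7,"y":21,"z":27.8,"twist":0},{"x":0,"y":20,"z":0,"twist":-0.12},{"x":0,"y":0,"z":0,"twist":-0.122},{"x":0,"y":0,"z":0,"twist":0},{"x":0,"y":0,"z":0,"twist":0}]' -0.3
python3 - <<'E'
from b import *
x,y,a=pl['A'];go(x,y,.25,a)
d=cam('wrist'); save(d,'w3.png',1.25)
import wm; wm.measure(d,(.38,.56,.06,.30))
E
```

```text
t: 3.65
tool_pos: [0.4875, 0.1479, 0.2508]
orientation: [-1.087, -1.386, 1.384]
force: [0.3, 0.6, -0.3]
opening: 0.033
now [0.4875 0.1479 0.2508] az 103.81 tilt 0.1 | dx -0.1 dy 0.8 dz 0.1 twist -0.0033 F [ 0.3  0.6 -0.3] op 0.033 t 3.65
plate rect c [437.2  90.6] size [ 60.  131.5] ang -48.9 | dark 503 [428.3  99.9] z 0.0043 platez 0.0033
plate rect c [385.1 212.4] size [10.2 43.3] ang 90.0 | dark 616 [388.6 200.9] z 0.0176 platez 0.0197
plate rect c [489.2 180. ] size [141.6 239.9] ang 90.0 | dark 10548 [503.4 215. ] z 0.1627 platez 0.0066
```

View pics/w3.png

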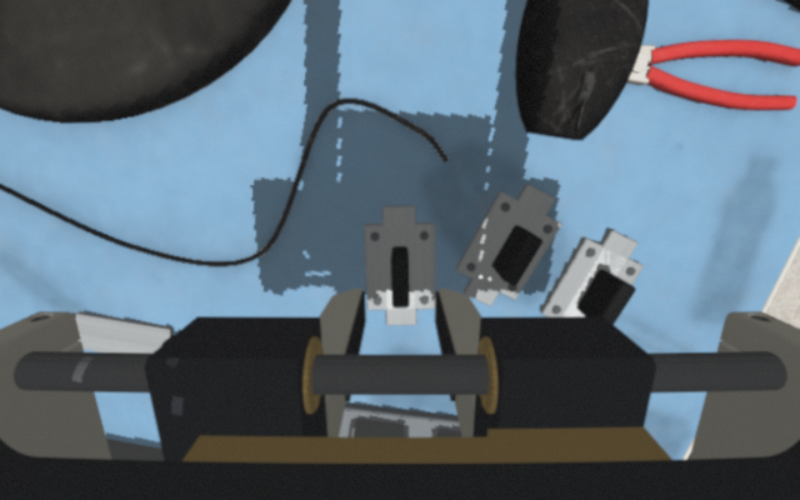

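The wrist view shows tab A centred between the fingers (column 400), plate straight. I'll descend and grip.

```bash

python3 -m inch '[{"x":0,"y":15,"z":0,"twist":0},{"x":0,"y":15,"z":0,"twist":0},{"x":0,"y":15,"z":0,"twist":0},{"x":0,"y":10,"z":0,"twist":0},{"x":0,"y":0,"z":0,"twist":0},{"x":0,"y":0,"z":0,"twist":0}]'
python3 -m inch '[{"x":0,"y":0,"z":0,"twist":0},{"x":0,"y":0,"z":0,"twist":0},{"x":0,"y":0,"z":0,"twist":0},{"x":0,"y":0,"z":0,"twist":0},{"x":0,"y":0,"z":0,"twist":0},{"x":0,"y":0,"z":0,"twist":0}]' -1 40
python3 -m inch '[{"x":0,"y":-10,"z":0,"twist":0},{"x":0,"y":-20,"z":0,"twist":0},{"x":0,"y":-20,"z":0,"twist":0},{"x":0,"y":-20,"z":0,"twist":0},{"x":0,"y":0,"z":0,"twist":0},{"x":0,"y":0,"z":0,"twist":0}]'
python3 - <<'E'
from b import *
x,y=bay[0];go(x,y,.28,baz)
d=cam('wrist'); save(d,'w4.png',1.25)
E
```

```text
t: 4.3
tool_pos: [0.4873, 0.1476, 0.1936]
orientation: [-1.083, -1.385, 1.387]
force: [-0.1, 0.7, -0.4]
opening: 0.0328
t: 4.9
tool_pos: [0.4875, 0.1476, 0.1947]
orientation: [-1.084, -1.387, 1.387]
force: [-0.8, 0.5, -0.7]
opening: 0.0094
t: 5.5
tool_pos: [0.4877, 0.1477, 0.2651]
orientation: [-1.085, -1.388, 1.386]
force: [-0.7, 0.7, -1.4]
opening: 0.0097
now [0.4877 0.1477 0.2651] az 103.99 tilt 0.08 | dx -49.8 dy -14.7 dz -149.5 twist 0.1461 F [-0.7  0.7 -1.4] op 0.0097 t 5.5
```

View pics/w4.png

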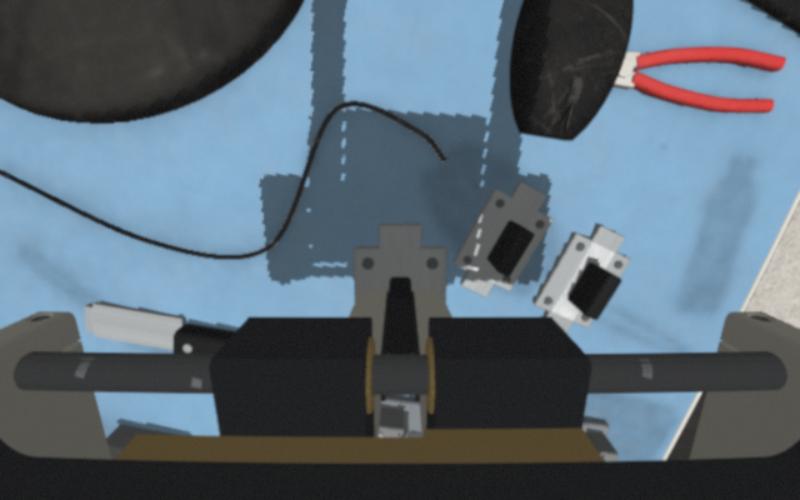

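```bash

python3 -m inch '[{"x":-8,"y":-7,"z":-25,"twist":0},{"x":-8,"y":-8,"z":-25,"twist":0},{"x":-8,"y":0,"z":-25,"twist":0},{"x":-8,"y":0,"z":-25,"twist":0},{"x":-9,"y":0,"z":-25,"twist":0},{"x":-8.8,"y":0,"z":-24.5,"twist":0},{"x":0,"y":0,"z":0,"twist":0.073},{"x":0,"y":0,"z":0,"twist":0.073},{"x":0,"y":0,"z":0,"twist":0},{"x":0,"y":0,"z":0,"twist":0}]'
python3 - <<'E'
from b import *
x,y=bay[0];go(x,y,.245,baz)
d=cam('wrist'); save(d,'w5.png',1.25)
E
```

```text
t: 6.55
tool_pos: [0.6442, 0.1354, 0.2782]
orientation: [-1.159, -1.281, 1.284]
force: [0.1, -0.6, -0.7]
opening: 0.0097
now [0.6442 0.1354 0.2782] az 95.75 tilt 0.13 | dx 0.1 dy 33.2 dz -0.7 twist 0.0022 F [ 0.1 -0.6 -0.7] op 0.0097 t 6.55
```

View pics/w5.png

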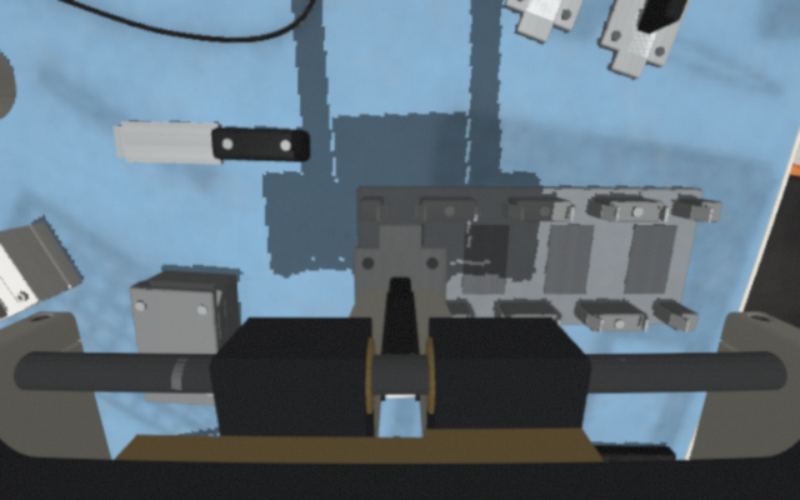

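```bash

python3 -m inch '[{"x":0,"y":12,"z":-0.5,"twist":0},{"x":0,"y":12,"z":0,"twist":0},{"x":0,"y":12,"z":0,"twist":0},{"x":0,"y":0,"z":0,"twist":0},{"x":0,"y":0,"z":0,"twist":0}]'
python3 - <<'E'
from b import *
x,y=bay[0];go(x,y,.2027,baz)
d=cam('wrist'); c=d['color'][110:290,200:440]; cv2.imwrite('pics/w6.png',cv2.resize(c[:,:,::-1],None,fx=3.3,fy=3.3,interpolation=cv2.INTER_CUBIC))
E
```

```text
t: 7.1
tool_pos: [0.6448, 0.1355, 0.2427]
orientation: [-1.16, -1.28, 1.282]
force: [0.5, -0.0, -0.8]
opening: 0.0098
now [0.6448 0.1355 0.2427] az 95.63 tilt 0.1 | dx 0.0 dy 40.0 dz -0.1 twist 0.0003 F [ 0.5 -0.  -0.8] op 0.0098 t 7.1
```

View pics/w6.png

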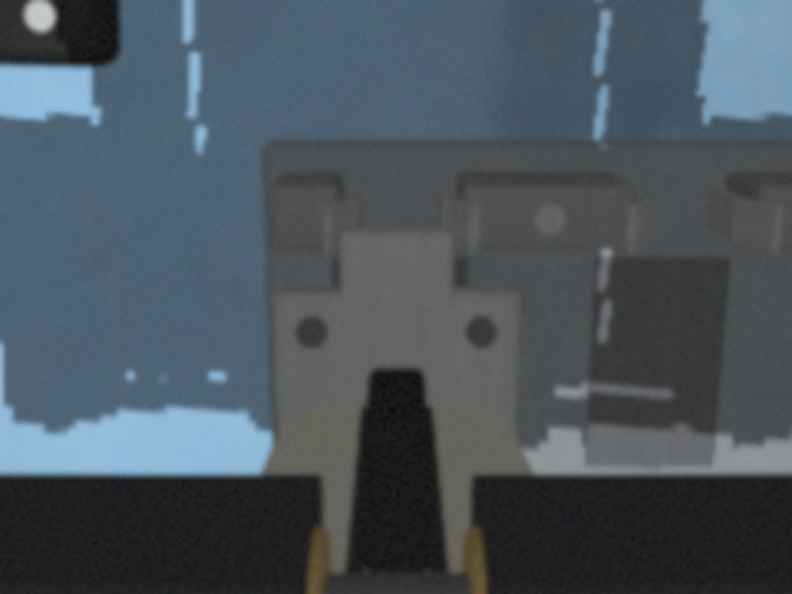

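```bash

python3 -m inch '[{"x":0,"y":6,"z":0,"twist":0},{"x":0,"y":6,"z":0,"twist":0},{"x":0,"y":6,"z":0,"twist":0},{"x":0,"y":6,"z":0,"twist":0},{"x":0,"y":0,"z":0,"twist":0}]'
python3 -m inch '[{"x":0,"y":4,"z":0,"twist":0},{"x":0,"y":4,"z":0,"twist":0},{"x":0,"y":4,"z":0,"twist":0},{"x":0,"y":0,"z":0,"twist":0},{"x":0,"y":0,"z":0,"twist":0}]'

```

```text
t: 7.65
tool_pos: [0.6451, 0.1357, 0.2188]
orientation: [-1.161, -1.281, 1.281]
force: [1.1, 1.8, -3.4]
opening: 0.0098
t: 8.15
tool_pos: [0.6449, 0.1355, 0.207]
orientation: [-1.16, -1.28, 1.282]
force: [0.4, 1.7, -3.2]
opening: 0.0096
```

```bash

python3 -m inch '[{"x":0,"y":3,"z":0,"twist":0},{"x":0,"y":1,"z":0,"twist":0},{"x":0,"y":0,"z":0,"twist":0},{"x":0,"y":0,"z":0,"twist":0}]'
python3 -m inch '[{"x":0,"y":1,"z":0,"twist":0},{"x":0,"y":1,"z":0,"twist":0},{"x":0,"y":0,"z":0,"twist":0},{"x":0,"y":0,"z":0,"twist":0}]'

```

```text
t: 8.55
tool_pos: [0.6452, 0.1355, 0.2036]
orientation: [-1.161, -1.281, 1.281]
force: [0.2, 2.5, -1.6]
opening: 0.0098
t: 8.95
tool_pos: [0.6453, 0.1355, 0.2028]
orientation: [-1.161, -1.281, 1.281]
force: [-3.4, 1.0, 7.0]
opening: 0.0097
```

```bash

python3 -m inch '[{"x":0,"y":1,"z":0,"twist":0},{"x":0,"y":0,"z":0,"twist":0},{"x":0,"y":0,"z":0,"twist":0}]'
python3 -m inch '[{"x":0,"y":0,"z":0,"twist":0},{"x":0,"y":-1,"z":0,"twist":0},{"x":0,"y":0,"z":0,"twist":0},{"x":0,"y":0,"z":0,"twist":0}]' -0.45
python3 -m inch '[{"x":0,"y":-10,"z":0,"twist":0},{"x":0,"y":-20,"z":0,"twist":0},{"x":0,"y":-20,"z":0,"twist":0},{"x":0,"y":-20,"z":0,"twist":0},{"x":0,"y":0,"z":0,"twist":0},{"x":0,"y":0,"z":0,"twist":0}]'
python3 - <<'E'
from b import *
x,y,a=pl['C'];go(x,y,.25,a)
d=cam('wrist');save(d,'w7.png',1.25)
t=cam('top'); c=t['color'][110:300,180:450]; cv2.imwrite('pics/t7.png',cv2.resize(c[:,:,::-1],None,fx=2.9,fy=2.9,interpolation=cv2.INTER_CUBIC))
E
```

```text
t: 9.25
tool_pos: [0.6453, 0.1356, 0.2028]
orientation: [-1.161, -1.282, 1.281]
force: [-8.0, 0.4, 14.1]
opening: 0.0093
t: 9.65
tool_pos: [0.6451, 0.1353, 0.2014]
orientation: [-1.161, -1.281, 1.281]
force: [-0.9, 0.5, 0.3]
opening: 0.0253
t: 10.25
tool_pos: [0.6454, 0.1355, 0.2723]
orientation: [-1.162, -1.282, 1.28]
force: [0.6, -0.6, -0.2]
opening: 0.0255
now [0.6454 0.1355 0.2723] az 95.63 tilt 0.08 | dx 91.4 dy 22.0 dz 178.3 twist 0.3112 F [ 0.6 -0.6 -0.2] op 0.0255 t 10.25
```

View pics/w7.png

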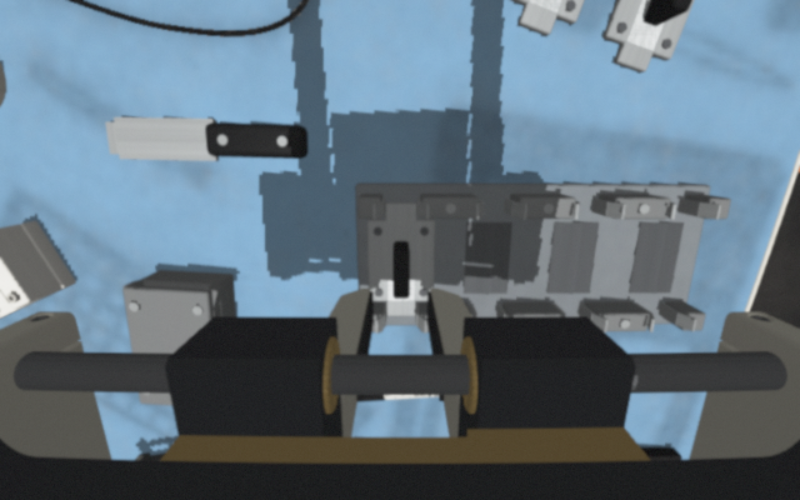

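View pics/t7.png

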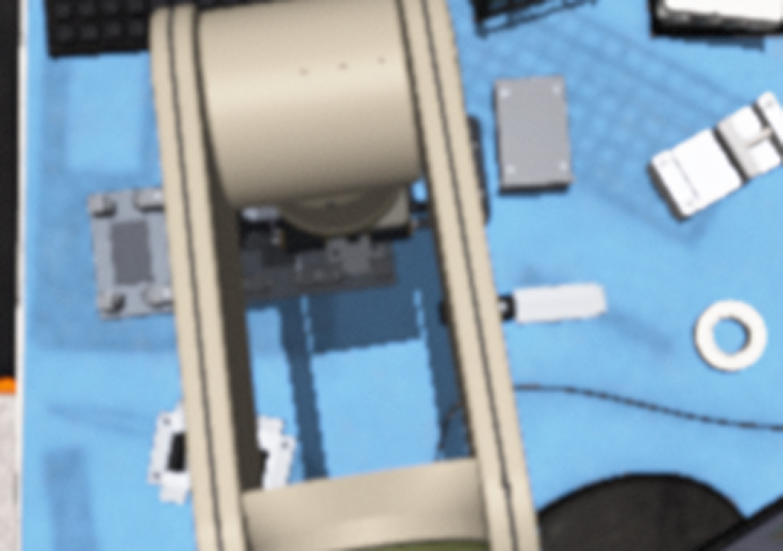

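```bash
python3 - <<'E'
from h import *
d=cam('wrist');P=cloud(d)
def z(u0,u1,v0,v1): q=P[int(v0/1.25):int(v1/1.25),int(u0/1.25):int(u1/1.25)]; return np.nanmedian(q,axis=(0,1)).round(4)
print('plate L',z(372,388,240,275),'plate R',z(414,428,240,275),'ear',z(394,408,210,225),'tab',z(396,406,250,290),'floor bay3',z(638,660,235,280),'ear far',z(390,412,308,318))
E
python3 -m inch '[{"x":8,"y":0,"z":20,"twist":0},{"x":15,"y":0,"z":30,"twist":0},{"x":17,"y":0,"z":32,"twist":0},{"x":17,"y":0,"z":32,"twist":0},{"x":17,"y":0,"z":32,"twist":0},{"x":17.4,"y":10,"z":32.3,"twist":0},{"x":0,"y":12,"z":0,"twist":0.11},{"x":0,"y":0,"z":0,"twist":0.11},{"x":0,"y":0,"z":0,"twist":0.091},{"x":0,"y":0,"z":0,"twist":0},{"x":0,"y":0,"z":0,"twist":0}]' -0.3
python3 - <<'E'
from b import *
x,y,a=pl['C'];go(x,y,.1957,a)
d=cam('wrist'); save(d,'w8.png',1.25)
E
```

```text
plate L [0.6414 0.1205 0.0145] plate R [0.6387 0.1473 0.0144] ear [0.6138 0.1318 0.0144] tab [0.6397 0.1339 0.0423] floor bay3 [0.6252 0.3014 0.0087] ear far [0.6786 0.138  0.0144]
t: 11.5
tool_pos: [0.4585, 0.2089, 0.249]
orientation: [-1.301, -1.052, 1.054]
force: [-0.0, -0.5, -0.8]
opening: 0.0329
now [0.4585 0.2089 0.249 ] az 77.96 tilt 0.07 | dx 0.3 dy 53.3 dz -0.5 twist 0.0029 F [-0.  -0.5 -0.8] op 0.0329 t 11.5
```

View pics/w8.png

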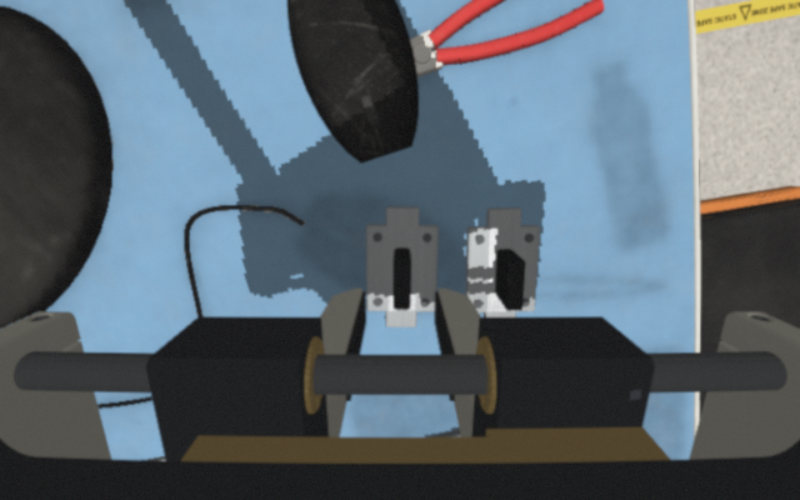

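Plate A reads seated and level: all plate points are at 14.4 mm and the floor is at 8.7. Plate C is centred between the fingers, with its tab at column 401.

```bash

python3 -m inch '[{"x":0,"y":15,"z":0,"twist":0},{"x":0,"y":15,"z":0,"twist":0},{"x":0,"y":15,"z":0,"twist":0},{"x":0,"y":8.5,"z":0,"twist":0},{"x":0,"y":0,"z":0,"twist":0},{"x":0,"y":0,"z":0,"twist":0}]'
python3 -m inch '[{"x":0,"y":0,"z":0,"twist":0},{"x":0,"y":0,"z":0,"twist":0},{"x":0,"y":0,"z":0,"twist":0},{"x":0,"y":0,"z":0,"twist":0},{"x":0,"y":0,"z":0,"twist":0},{"x":0,"y":0,"z":0,"twist":0}]' -1 40
python3 -m inch '[{"x":0,"y":-10,"z":0,"twist":0},{"x":0,"y":-20,"z":0,"twist":0},{"x":0,"y":-25,"z":0,"twist":0},{"x":0,"y":-25,"z":0,"twist":0},{"x":0,"y":0,"z":0,"twist":0},{"x":0,"y":0,"z":0,"twist":0}]'
python3 - <<'E'
from b import *
x,y=bay[1];go(x,y,.28,baz)
d=cam('wrist'); save(d,'w9.png',1.25)
E
```

```text
t: 12.15
tool_pos: [0.4589, 0.209, 0.1965]
orientation: [-1.302, -1.051, 1.051]
force: [-0.1, -0.4, -0.2]
opening: 0.0323
t: 12.75
tool_pos: [0.459, 0.2091, 0.1967]
orientation: [-1.303, -1.052, 1.05]
force: [-0.2, 0.7, 6.1]
opening: 0.0098
t: 13.35
tool_pos: [0.4589, 0.209, 0.2765]
orientation: [-1.303, -1.052, 1.05]
force: [-0.2, -1.3, -1.3]
opening: 0.0099
now [0.4589 0.209  0.2765] az 77.81 tilt 0.06 | dx 22.6 dy -3.3 dz -179.5 twist -0.3109 F [-0.2 -1.3 -1.3] op 0.0099 t 13.35
```

View pics/w9.png

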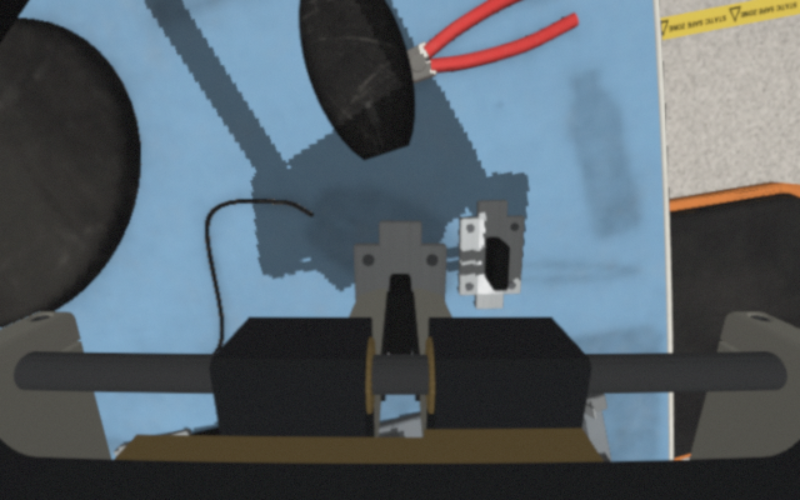

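```bash

python3 -m inch '[{"x":3,"y":-4,"z":-25,"twist":0},{"x":3,"y":0,"z":-30,"twist":0},{"x":4,"y":0,"z":-31,"twist":0},{"x":4,"y":0,"z":-31,"twist":0},{"x":4,"y":0,"z":-31,"twist":0},{"x":4.6,"y":0,"z":-31.5,"twist":0},{"x":0,"y":0,"z":0,"twist":-0.11},{"x":0,"y":0,"z":0,"twist":-0.11},{"x":0,"y":0,"z":0,"twist":-0.091},{"x":0,"y":0,"z":0,"twist":0},{"x":0,"y":0,"z":0,"twist":0}]'
python3 -m inch '[{"x":0,"y":12,"z":0,"twist":0},{"x":0,"y":12,"z":0,"twist":0},{"x":0,"y":11,"z":0,"twist":0},{"x":0,"y":0,"z":0,"twist":0},{"x":0,"y":0,"z":0,"twist":0}]'
python3 - <<'E'
from b import *
x,y=bay[1];go(x,y,.2047,baz)
d=cam('wrist'); c=d['color'][110:290,200:440]; cv2.imwrite('pics/w10.png',cv2.resize(c[:,:,::-1],None,fx=3.3,fy=3.3,interpolation=cv2.INTER_CUBIC))
E
```

```text
t: 14.5
tool_pos: [0.6385, 0.1931, 0.2785]
orientation: [-1.161, -1.277, 1.281]
force: [0.5, 1.3, -0.9]
opening: 0.0095
t: 15.0
tool_pos: [0.6387, 0.1931, 0.2443]
orientation: [-1.16, -1.28, 1.282]
force: [0.0, 0.1, -0.6]
opening: 0.0099
now [0.6387 0.1931 0.2443] az 95.61 tilt 0.09 | dx 0.1 dy 39.6 dz -0.5 twist -0.0001 F [ 0.   0.1 -0.6] op 0.0099 t 15.0
```

View pics/w10.png

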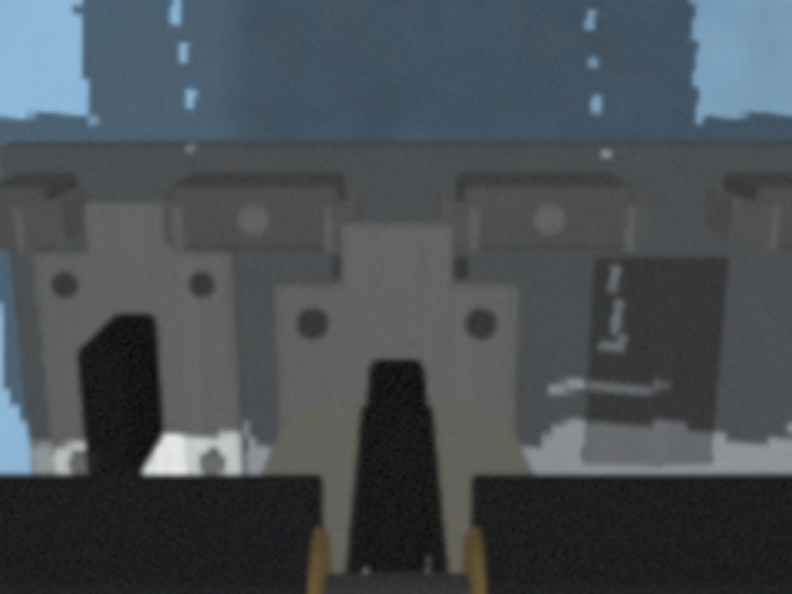

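```bash
python3 - <<'E'
from b import *
d=cam('wrist')
th=np.radians(5.62); ex=np.array([np.cos(th),np.sin(th)]); ey=np.array([-ex[1],ex[0]])
for n,uv in {'eartip':(397,223),'bodyend':(300,286)}.items():
    u=uv[0]/3.3+200-.5; v=uv[1]/3.3+110-.5
    p=ray(d,(u,v),.2443-.1967+.006)[0][:2]-bay[1]; print(n,(p@ex*1000).round(1),(p@ey*1000).round(1))
E
```

```text
eartip -39.6 -0.7
bodyend -28.2 -18.0
```

Plate C is within 1 mm of the bay axes: ear tip at −39.6 mm (nominal −39) and body end at −28.2 (nominal −28). I'll press it in.

```bash

python3 -m inch '[{"x":0,"y":6,"z":-0.5,"twist":0},{"x":0,"y":6,"z":0,"twist":0},{"x":0,"y":6,"z":0,"twist":0},{"x":0,"y":6,"z":0,"twist":0},{"x":0,"y":0,"z":0,"twist":0}]'
python3 -m inch '[{"x":0,"y":4,"z":0,"twist":0},{"x":0,"y":4,"z":0,"twist":0},{"x":0,"y":4,"z":0,"twist":0},{"x":0,"y":2.5,"z":0,"twist":0},{"x":0,"y":0,"z":0,"twist":0},{"x":0,"y":0,"z":0,"twist":0}]'
python3 -m inch '[{"x":0,"y":1,"z":0,"twist":0},{"x":0,"y":1,"z":0,"twist":0},{"x":0,"y":0,"z":0,"twist":0},{"x":0,"y":0,"z":0,"twist":0}]'

```

```text
t: 15.6
tool_pos: [0.6393, 0.1933, 0.2202]
orientation: [-1.161, -1.281, 1.281]
force: [1.7, 0.8, -3.0]
opening: 0.0095
t: 16.2
tool_pos: [0.6392, 0.1932, 0.2061]
orientation: [-1.161, -1.28, 1.282]
force: [1.4, 2.4, -3.9]
opening: 0.0094
t: 16.6
tool_pos: [0.6395, 0.1932, 0.2048]
orientation: [-1.161, -1.281, 1.281]
force: [-0.1, 1.7, 0.2]
opening: 0.0096
```

```bash

python3 -m inch '[{"x":0,"y":1,"z":0,"twist":0},{"x":0,"y":0.5,"z":0,"twist":0},{"x":0,"y":0,"z":0,"twist":0},{"x":0,"y":0,"z":0,"twist":0}]'

```

```text
t: 17.0
tool_pos: [0.6396, 0.1932, 0.2047]
orientation: [-1.161, -1.281, 1.281]
force: [-7.2, 0.9, 11.4]
opening: 0.0098
```

```bash

python3 -m inch '[{"x":0,"y":0,"z":0,"twist":0},{"x":0,"y":-1,"z":0,"twist":0},{"x":0,"y":0,"z":0,"twist":0},{"x":0,"y":0,"z":0,"twist":0}]' -0.45
python3 -m inch '[{"x":0,"y":-10,"z":0,"twist":0},{"x":0,"y":-20,"z":0,"twist":0},{"x":0,"y":-20,"z":0,"twist":0},{"x":0,"y":-20,"z":0,"twist":0},{"x":0,"y":0,"z":0,"twist":0},{"x":0,"y":0,"z":0,"twist":0}]'
python3 - <<'E'
from b import *
d=cam('wrist');save(d,'w11.png',1.25)
x,y,a=pl['B'];go(x,y,.25,a)
P=cloud(d)
def z(x,y):
    k=np.hypot(P[...,0]-x,P[...,1]-y)<.004; k&=P[...,2]<.1; return (np.nanmedian(P[k][:,2])*1000).round(1), k.sum()
th=np.radians(5.62); ex=np.array([np.cos(th),np.sin(th)]); ey=np.array([-ex[1],ex[0]])
for b in (0,1):
    print(b,[z(*(np.array(bay[b])+sx*ex+sy*ey)) for sx,sy in [(-.034,0),(-.022,-.012),(-.022,.012),(-.005,-.015),(-.005,.015),(.02,.014),(0,0)]])
E
```

```text
t: 17.4
tool_pos: [0.6395, 0.193, 0.204]
orientation: [-1.161, -1.281, 1.281]
force: [0.4, -0.4, -0.4]
opening: 0.0253
t: 18.0
tool_pos: [0.6397, 0.1932, 0.2748]
orientation: [-1.162, -1.282, 1.28]
force: [0.3, 0.4, 0.2]
opening: 0.0257
now [0.6392 0.1932 0.2735] az 95.63 tilt 0.04 | dx 92.6 dy 23.6 dz 158.2 twist 0.2798 F [-1.3  0.   0.3] op 0.0254 t 18.05
0 [(np.float64(14.5), np.int64(80)), (np.float64(14.7), np.int64(77)), (np.float64(14.8), np.int64(71)), (np.float64(14.6), np.int64(62)), (np.float64(14.5), np.int64(73)), (np.float64(14.9), np.int64(63)), (np.float64(42.4), np.int64(87))]
1 [(np.float64(14.5), np.int64(78)), (np.float64(14.8), np.int64(73)), (np.float64(14.8), np.int64(76)), (np.float64(15.6), np.int64(131)), (np.float64(90.2), np.int64(156)), (np.float64(15.1), np.int64(66)), (np.float64(42.6), np.int64(87))]
```

View pics/w11.png

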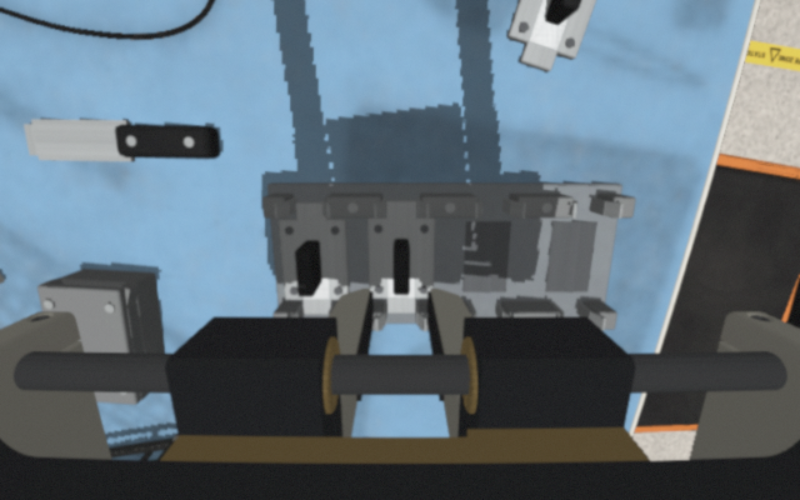

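Both plates are seated flat: plate top at 14.5–15 mm, tab top at 42.5 mm. On to plate B.

```bash

python3 -m inch '[{"x":8,"y":0,"z":20,"twist":0},{"x":16,"y":0,"z":26,"twist":0},{"x":17,"y":0,"z":28,"twist":0},{"x":17,"y":0,"z":28,"twist":0},{"x":17,"y":0,"z":28,"twist":0},{"x":17.6,"y":12,"z":28.2,"twist":0},{"x":0,"y":12,"z":0,"twist":0.1},{"x":0,"y":0,"z":0,"twist":0.1},{"x":0,"y":0,"z":0,"twist":0.08},{"x":0,"y":0,"z":0,"twist":0},{"x":0,"y":0,"z":0,"twist":0}]' -0.3
python3 - <<'E'
from b import *
x,y,a=pl['B'];go(x,y,.1962,a)
d=cam('wrist'); save(d,'w12.png',1.25)
E
```

```text
t: 19.15
tool_pos: [0.4726, 0.2696, 0.2492]
orientation: [-1.288, -1.075, 1.077]
force: [1.1, 0.4, -0.2]
opening: 0.0326
now [0.4726 0.2696 0.2492] az 79.72 tilt 0.1 | dx 0.2 dy 53.0 dz -0.1 twist 0.0021 F [ 1.1  0.4 -0.2] op 0.0326 t 19.15
```

View pics/w12.png

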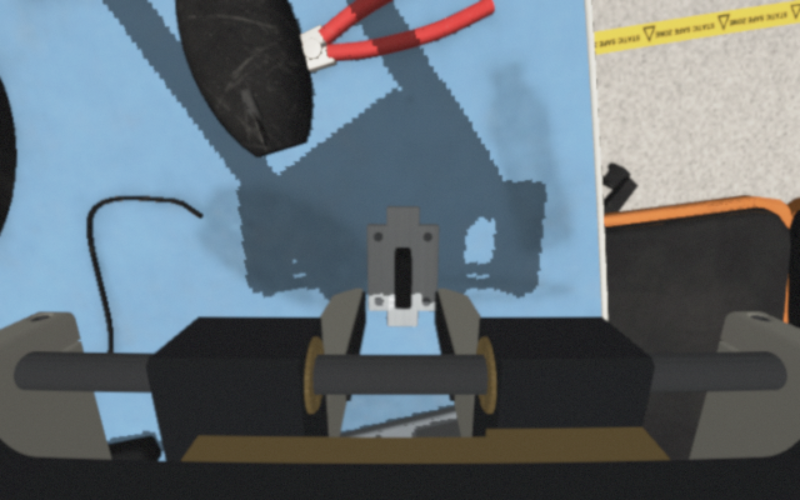

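```bash

python3 -m inch '[{"x":1,"y":15,"z":0,"twist":0},{"x":0,"y":15,"z":0,"twist":0},{"x":0,"y":15,"z":0,"twist":0},{"x":0,"y":8,"z":0,"twist":0},{"x":0,"y":0,"z":0,"twist":0},{"x":0,"y":0,"z":0,"twist":0}]'
python3 -m inch '[{"x":0,"y":0,"z":0,"twist":0},{"x":0,"y":0,"z":0,"twist":0},{"x":0,"y":0,"z":0,"twist":0},{"x":0,"y":0,"z":0,"twist":0},{"x":0,"y":0,"z":0,"twist":0},{"x":0,"y":0,"z":0,"twist":0}]' -1 40
python3 -m inch '[{"x":0,"y":-10,"z":0,"twist":0},{"x":0,"y":-20,"z":0,"twist":0},{"x":0,"y":-25,"z":0,"twist":0},{"x":0,"y":-27,"z":0,"twist":0},{"x":0,"y":0,"z":0,"twist":0},{"x":0,"y":0,"z":0,"twist":0}]'
python3 - <<'E'
from b import *
x,y=bay[2];go(x,y,.28,baz)
d=cam('wrist'); save(d,'w13.png',1.25)
E
```

```text
t: 19.8
tool_pos: [0.4731, 0.2708, 0.1969]
orientation: [-1.289, -1.074, 1.075]
force: [0.4, -0.0, 0.4]
opening: 0.0325
t: 20.4
tool_pos: [0.4735, 0.271, 0.1978]
orientation: [-1.29, -1.075, 1.074]
force: [-0.0, -0.4, 4.5]
opening: 0.0097
t: 21.0
tool_pos: [0.4733, 0.2709, 0.2798]
orientation: [-1.29, -1.075, 1.073]
force: [0.1, 0.3, -1.0]
opening: 0.01
now [0.4733 0.2709 0.2798] az 79.58 tilt 0.08 | dx 9.4 dy -0.0 dz -161.1 twist -0.2799 F [ 0.1  0.3 -1. ] op 0.01 t 21.0
```

View pics/w13.png

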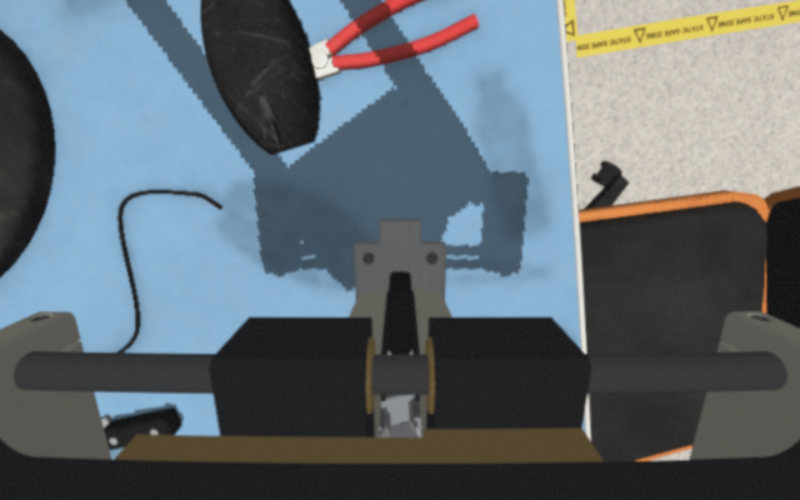

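```bash

python3 -m inch '[{"x":1,"y":0,"z":-20,"twist":0},{"x":1,"y":0,"z":-28,"twist":0},{"x":1.5,"y":0,"z":-28,"twist":0},{"x":2,"y":0,"z":-28,"twist":0},{"x":2,"y":0,"z":-28,"twist":0},{"x":1.9,"y":0,"z":-29.5,"twist":0},{"x":0,"y":0,"z":0,"twist":-0.1},{"x":0,"y":0,"z":0,"twist":-0.1},{"x":0,"y":0,"z":0,"twist":-0.08},{"x":0,"y":0,"z":0,"twist":0},{"x":0,"y":0,"z":0,"twist":0}]'
python3 -m inch '[{"x":0,"y":12,"z":0,"twist":0},{"x":0,"y":12,"z":0,"twist":0},{"x":0,"y":10,"z":0,"twist":0},{"x":0,"y":0,"z":0,"twist":0},{"x":0,"y":0,"z":0,"twist":0}]'
python3 - <<'E'
from b import *
x,y=bay[2];go(x,y,.2055,baz)
d=cam('wrist'); c=d['color'][110:290,200:440]; cv2.imwrite('pics/w14.png',cv2.resize(c[:,:,::-1],None,fx=3.3,fy=3.3,interpolation=cv2.INTER_CUBIC))
E
```

```text
t: 22.15
tool_pos: [0.6332, 0.2507, 0.2775]
orientation: [-1.161, -1.277, 1.281]
force: [0.2, -0.3, -1.3]
opening: 0.0098
t: 22.65
tool_pos: [0.6334, 0.2508, 0.2444]
orientation: [-1.161, -1.28, 1.282]
force: [-1.0, -0.3, -1.1]
opening: 0.0098
now [0.6334 0.2508 0.2444] az 95.61 tilt 0.08 | dx 0.2 dy 38.9 dz -0.1 twist -0.0001 F [-1.  -0.3 -1.1] op 0.0098 t 22.65
```

View pics/w14.png

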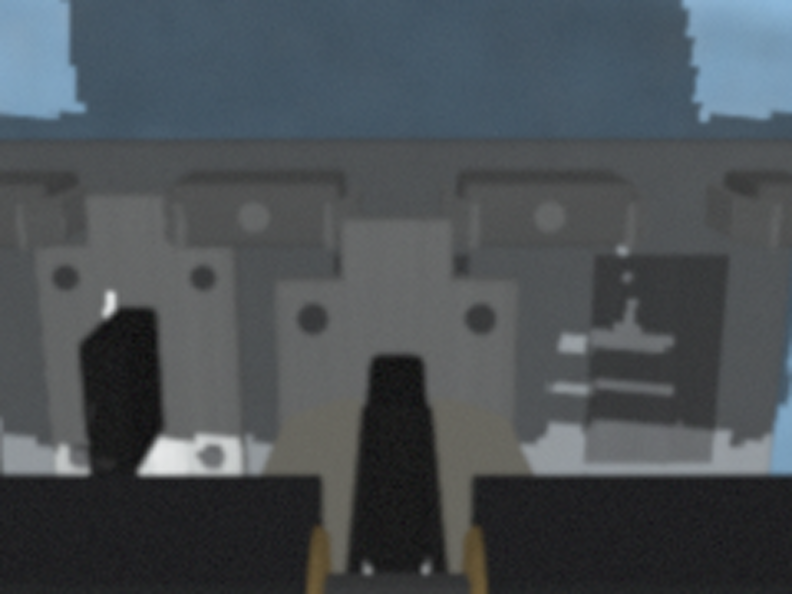

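The ear is centred in the gap (columns 342–452) and about 1 mm further towards −x than plate C was, so I'll correct by 1 mm and press.

```bash

python3 -m inch '[{"x":0,"y":6,"z":-1,"twist":0},{"x":0,"y":6,"z":0,"twist":0},{"x":0,"y":6,"z":0,"twist":0},{"x":0,"y":6,"z":0,"twist":0},{"x":0,"y":0,"z":0,"twist":0}]'
python3 -m inch '[{"x":0,"y":4,"z":0,"twist":0},{"x":0,"y":4,"z":0,"twist":0},{"x":0,"y":4,"z":0,"twist":0},{"x":0,"y":2,"z":0,"twist":0},{"x":0,"y":0,"z":0,"twist":0},{"x":0,"y":0,"z":0,"twist":0}]'
python3 -m inch '[{"x":0,"y":1,"z":0,"twist":0},{"x":0,"y":1,"z":0,"twist":0},{"x":0,"y":0,"z":0,"twist":0},{"x":0,"y":0,"z":0,"twist":0}]'

```

```text
t: 23.2
tool_pos: [0.6345, 0.2511, 0.2202]
orientation: [-1.161, -1.281, 1.281]
force: [1.4, 1.1, -2.2]
opening: 0.0098
t: 23.8
tool_pos: [0.6345, 0.2509, 0.2066]
orientation: [-1.161, -1.281, 1.282]
force: [0.8, 2.7, -3.1]
opening: 0.0094
t: 24.2
tool_pos: [0.6347, 0.251, 0.2058]
orientation: [-1.161, -1.281, 1.281]
force: [-4.3, 0.9, 6.2]
opening: 0.0102
```

```bash

python3 -m inch '[{"x":0,"y":1,"z":0,"twist":0},{"x":0,"y":0,"z":0,"twist":0},{"x":0,"y":0,"z":0,"twist":0}]'
python3 -m inch '[{"x":0,"y":0,"z":0,"twist":0},{"x":0,"y":-1,"z":0,"twist":0},{"x":0,"y":0,"z":0,"twist":0},{"x":0,"y":0,"z":0,"twist":0}]' -0.45
python3 -m inch '[{"x":0,"y":-10,"z":0,"twist":0},{"x":0,"y":-20,"z":0,"twist":0},{"x":0,"y":-20,"z":0,"twist":0},{"x":0,"y":-25,"z":0,"twist":0},{"x":0,"y":-25,"z":0,"twist":0},{"x":0,"y":0,"z":0,"twist":0},{"x":0,"y":0,"z":0,"twist":0}]'
cat > chk.py <<'E'
from b import *
def chk(d):
    P=cloud(d)
    def z(x,y):
        k=np.hypot(P[...,0]-x,P[...,1]-y)<.004; k&=P[...,2]<.06; return float((np.nanmedian(P[k][:,2])*1000).round(1)) if k.any() else None
    th=np.radians(5.62); ex=np.array([np.cos(th),np.sin(th)]); ey=np.array([-ex[1],ex[0]])
    for b in range(4): print(b,[z(*(np.array(bay[b])+sx*ex+sy*ey)) for sx,sy in [(-.034,0),(-.022,-.012),(-.022,.012),(.02,.014),(.034,0),(0,0)]])
E
python3 - <<'E'
from chk import *
d=cam('wrist');save(d,'w15.png',1.25); chk(d)
go(.50,.05,.36,0)
E
```

```text
t: 24.5
tool_pos: [0.6347, 0.2511, 0.2058]
orientation: [-1.161, -1.281, 1.281]
force: [-8.4, -0.3, 12.3]
opening: 0.0097
t: 24.9
tool_pos: [0.6347, 0.2508, 0.2049]
orientation: [-1.161, -1.281, 1.281]
force: [0.3, -0.5, 0.3]
opening: 0.0254
t: 25.6
tool_pos: [0.635, 0.2511, 0.3065]
orientation: [-1.162, -1.283, 1.28]
force: [0.9, -0.4, -0.2]
opening: 0.0255
0 [14.4, 14.9, 15.0, 14.9, 14.8, 42.5]
1 [14.2, 14.7, 14.8, 15.1, 14.5, 42.4]
2 [14.6, 14.7, 14.8, 15.1, 14.4, 42.6]
3 [8.4, 8.6, 8.8, 8.6, 8.5, 8.8]
now [0.6345 0.2509 0.3049] az 95.63 tilt 0.02 | dx -186.8 dy -55.0 dz 153.6 twist 1.6690 F [-1.6  0.7 -0.5] op 0.0253 t 25.65
```

View pics/w15.png

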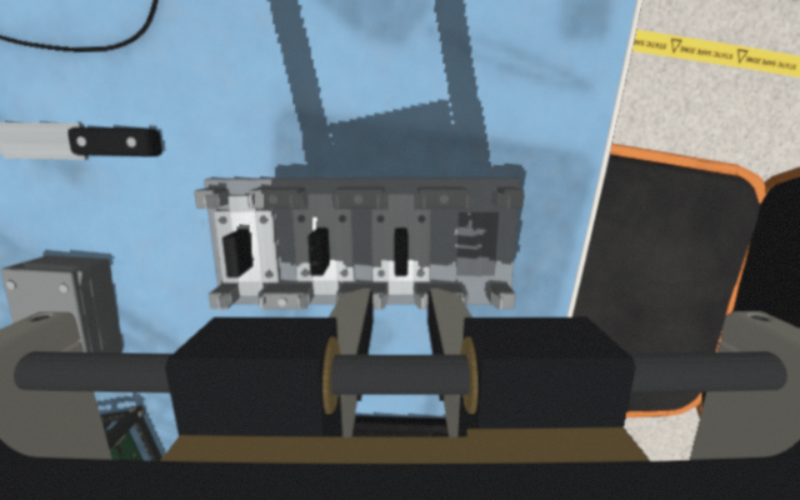

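Heights agree for all three plates: 14.2–15.1 mm across each, bay 3 floor at 8.6, tabs at 42.5. Before swinging over to the blade I'll check the arm's clearance above the monitor.

```bash
python3 - <<'E'
from h import *
p,M,a,s=pose(); q=s['q']; print(np.round(q,3),p)
S=[([1.088,.1308,1.4885,0,1.523],np.array([.2324,.5531,.4045])),(q,p)]
A=[];b=[]
for q,p in S:
    r=np.sqrt(p[0]**2+p[1]**2-.051**2); A.append([np.sin(q[1]),np.sin(q[1]+q[2])]); b.append(r)
L=np.linalg.solve(A,b); print('L1,L2',L)
for q,p in S: print('h-d',p[2]-L[0]*np.cos(q[1])-L[1]*np.cos(q[1]+q[2]), 'tilt',sum(q[1:3])+q[4])
for b_ in (.05,):
    pass
d=cam('top'); P=cloud(d)
save(d,'t16.png',1.25)
E
```

```text
[ 0.301  0.41   1.342 -0.     1.39  -1.368] [0.63454713 0.25091985 0.30492048]
L1,L2 [0.3392655  0.55417174]
h-d 0.09500137979864066 tilt 3.1422999999999996
h-d 0.09364745389789063 tilt 3.1419092816553382
```

View pics/t16.png

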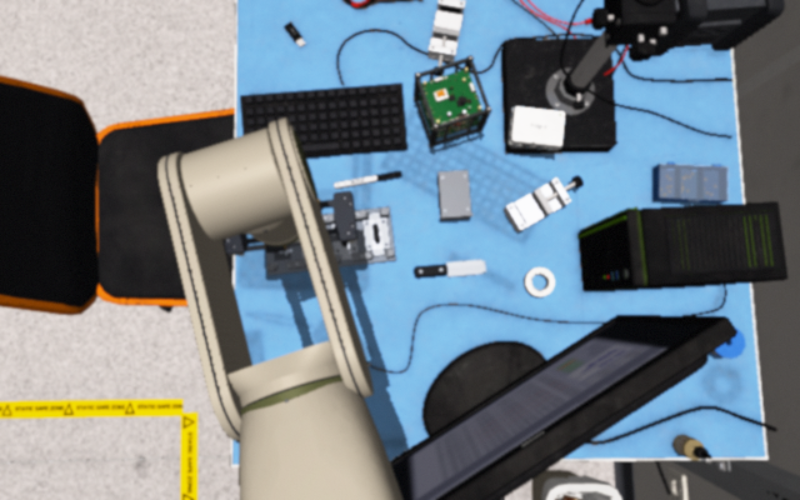

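```bash
python3 - <<'E'
from h import *
q=robot.read_state()['q']; a=q[0]; e=np.array([np.cos(a),np.sin(a)]); n=np.array([-e[1],e[0]])
for c in ('top','scene'):
    P=cloud(cam(c)); f=P.reshape(-1,3); f=f[np.isfinite(f).all(1)]; f=f[f[:,2]>.25]
    r=f[:,:2]@e; l=f[:,:2]@n
    for r0 in np.arange(0,.9,.05):
        k=(r>r0)&(r<r0+.05)&(abs(l)<.25)
        if k.sum()>5: print(c,round(r0,2),'z lo/hi',np.percentile(f[k,2],[2,98]).round(3),'lat',np.percentile(l[k],[2,98]).round(3))
E
```

```text
top 0.25 z lo/hi [0.255 0.411] lat [-0.179  0.01 ]
top 0.3 z lo/hi [0.257 0.412] lat [-0.242 -0.043]
top 0.35 z lo/hi [0.286 0.619] lat [-0.248  0.047]
top 0.4 z lo/hi [0.562 0.614] lat [-0.006  0.1  ]
top 0.45 z lo/hi [0.534 0.595] lat [-0.012  0.112]
top 0.5 z lo/hi [0.484 0.576] lat [-0.012  0.114]
top 0.55 z lo/hi [0.473 0.567] lat [-0.012  0.114]
top 0.6 z lo/hi [0.34  0.558] lat [-0.012  0.113]
top 0.65 z lo/hi [0.502 0.55 ] lat [-0.015  0.112]
top 0.7 z lo/hi [0.504 0.541] lat [-0.015  0.112]
scene 0.0 z lo/hi [0.273 0.413] lat [-0.095  0.127]
scene 0.05 z lo/hi [0.259 0.471] lat [-0.091  0.129]
scene 0.1 z lo/hi [0.394 0.621] lat [-0.025  0.129]
scene 0.15 z lo/hi [0.601 0.68 ] lat [-0.026 -0.01 ]
scene 0.2 z lo/hi [0.38  0.669] lat [-0.024  0.035]
scene 0.25 z lo/hi [0.254 0.649] lat [-0.202  0.07 ]
scene 0.3 z lo/hi [0.382 0.636] lat [-0.245 -0.007]
scene 0.35 z lo/hi [0.527 0.624] lat [-0.014 -0.   ]
scene 0.4 z lo/hi [0.515 0.606] lat [-0.012  0.009]
scene 0.45 z lo/hi [0.491 0.584] lat [-0.016  0.02 ]
scene 0.5 z lo/hi [0.48  0.575] lat [-0.016  0.097]
scene 0.55 z lo/hi [0.469 0.566] lat [-0.016  0.097]
scene 0.6 z lo/hi [0.292 0.558] lat [-0.017  0.096]
scene 0.65 z lo/hi [0.257 0.549] lat [-0.019  0.023]
scene 0.7 z lo/hi [0.292 0.54 ] lat [-0.019  0.028]
```

```bash

python3 -m inch '[{"x":-20,"y":-10,"z":8,"twist":0},{"x":-24,"y":-10,"z":10,"twist":0},{"x":-25,"y":-5,"z":10,"twist":0},{"x":-25,"y":0,"z":10,"twist":0},{"x":-25,"y":0,"z":10,"twist":0},{"x":-25,"y":0,"z":10,"twist":0},{"x":-25,"y":0,"z":10,"twist":0},{"x":-25,"y":0,"z":11,"twist":0},{"x":0,"y":0,"z":0,"twist":0},{"x":0,"y":0,"z":0,"twist":0}]' -0.2
python3 -m inch '[{"x":0,"y":0,"z":0,"twist":0.14},{"x":0,"y":0,"z":0,"twist":0.146},{"x":0,"y":0,"z":0,"twist":0.146},{"x":0,"y":0,"z":0,"twist":0.146},{"x":0,"y":0,"z":0,"twist":0.146},{"x":0,"y":0,"z":0,"twist":0.146},{"x":0,"y":0,"z":0,"twist":0.146},{"x":0,"y":0,"z":0,"twist":0.146},{"x":0,"y":0,"z":0,"twist":0.146},{"x":0,"y":0,"z":0,"twist":0.146},{"x":0,"y":0,"z":0,"twist":0.146},{"x":0,"y":0,"z":0,"twist":0}]'
python3 - <<'E'
from h import *
go(.575,.05,.33,3.6)
d=cam('wrist'); save(d,'w17.png',1.25); np.savez('w17.npz',**{k:d[k] for k in ('color','depth','Rwc','o','fx','fy','cx','cy','k1')})
s=cam('scene'); save(s,'s17.png',1.25)
E
```

```text
t: 26.8
tool_pos: [0.5749, 0.0499, 0.3295]
orientation: [-1.161, -1.28, 1.28]
force: [0.1, 1.1, -0.6]
opening: 0.0372
t: 28.0
tool_pos: [0.5753, 0.0514, 0.3298]
orientation: [-1.57, -0.053, 0.054]
force: [0.2, 0.0, 0.0]
opening: 0.0374
now [0.5753 0.0514 0.3298] az 3.89 tilt 0.04 | dx -0.3 dy -0.2 dz -1.4 twist 0.0050 F [0.2 0.  0. ] op 0.0374 t 28.0
```

View pics/w17.png

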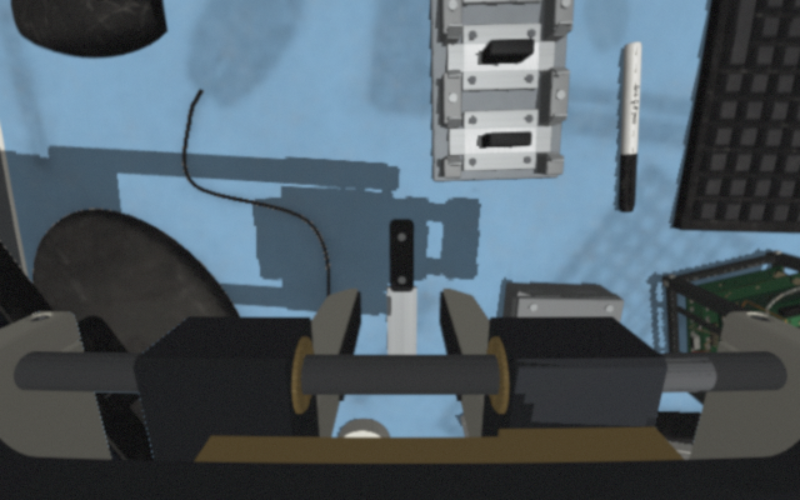

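View pics/s17.png

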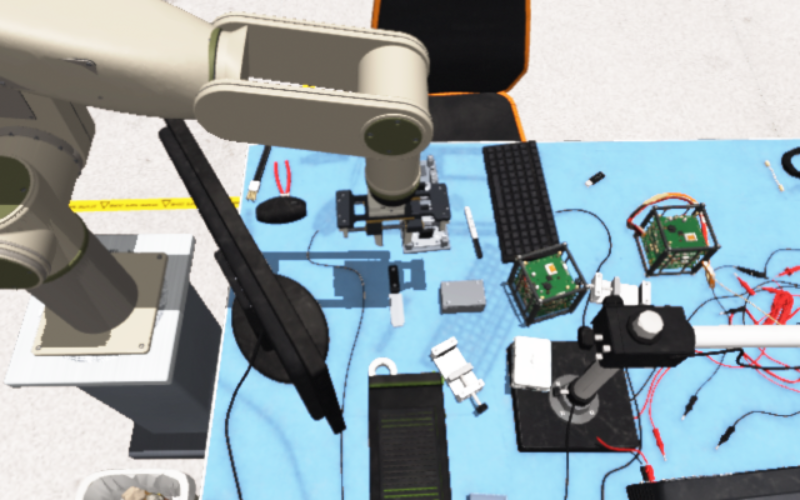

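```bash

python3 -m inch '[{"x":-10,"y":0,"z":-15,"twist":0},{"x":-15,"y":0,"z":-20,"twist":0},{"x":-14,"y":0,"z":-25,"twist":0},{"x":0,"y":0,"z":0,"twist":0},{"x":0,"y":0,"z":0,"twist":0}]'
python3 - <<'E'
from h import *
go(.575,.05,.33,3.6)
d=cam('wrist'); save(d,'w18.png',1.25); np.savez('w18.npz',**{k:d[k] for k in ('color','depth','Rwc','o','fx','fy','cx','cy','k1')})
c=d['color'][110:260,370:540]; cv2.imwrite('pics/w18c.png',cv2.resize(c[:,:,::-1],None,fx=4,fy=4,interpolation=cv2.INTER_CUBIC))
E
```

```text
t: 28.6
tool_pos: [0.54, -0.0132, 0.3304]
orientation: [-1.57, -0.055, 0.054]
force: [1.1, 0.1, 0.1]
opening: 0.0373
now [ 0.54   -0.0132  0.3304] az 3.96 tilt 0.02 | dx 39.3 dy 0.4 dz 60.6 twist 0.0063 F [1.1 0.1 0.1] op 0.0373 t 28.6
```

View pics/w18.png

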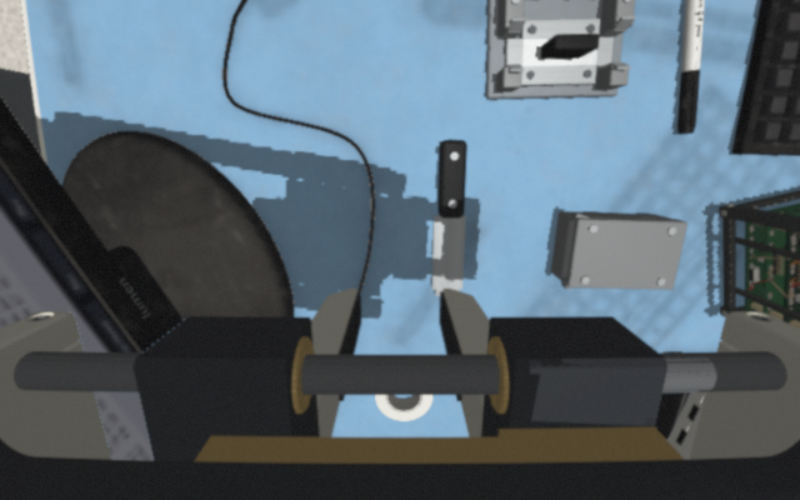

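View pics/w18c.png

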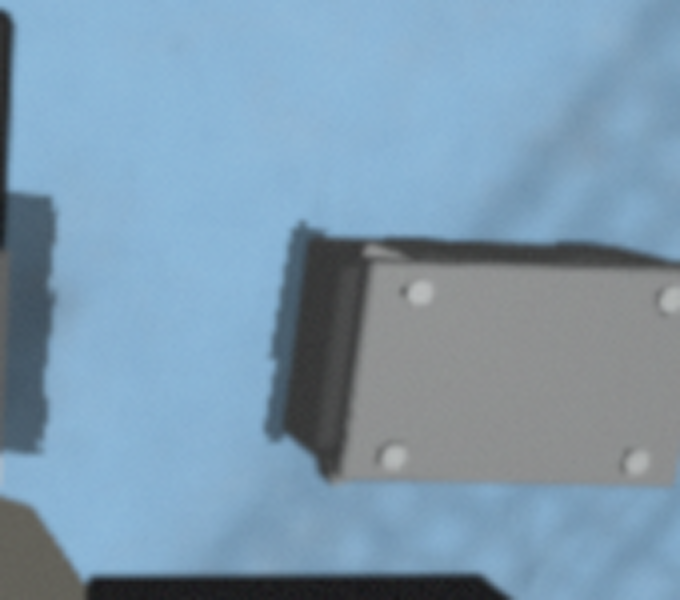

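```bash
python3 - <<'E'
from h import *
d=dict(np.load('w18.npz')); c=d['color'][160:235,430:470].astype(float)
c=np.clip((c-20)*2.5,0,255).astype(np.uint8); cv2.imwrite('pics/w18d.png',cv2.resize(c[:,:,::-1],None,fx=8,fy=8,interpolation=cv2.INTER_CUBIC))
P=cloud(d); hsv=cv2.cvtColor(d['color'],cv2.COLOR_RGB2HSV)
# holder top
k=(P[...,2]>.034)&(P[...,2]<.044)&(P[...,0]>.6)&(P[...,0]<.78)&(abs(P[...,1])<.07)&(hsv[...,1]<60)
nl,lab,st,ce=cv2.connectedComponentsWithStats(k.astype(np.uint8)); i=1+st[1:,4].argmax()
cn=max(cv2.findContours((lab==i).astype(np.uint8),cv2.RETR_EXTERNAL,cv2.CHAIN_APPROX_NONE)[0],key=len)[:,0]
r=cv2.minAreaRect((ray(d,cn,.0385)[:,:2]*1000).astype(np.float32)); print('holder top',r,'z',np.nanmedian(P[lab==i][:,2]))
# blade: handle dark
g=ray(d,[(u,v) for v in range(400) for u in range(640)],.018).reshape(400,640,3)
k=(g[...,0]>.53)&(g[...,0]<.63)&(g[...,1]>-.0)&(g[...,1]<.10)&(hsv[...,2]<70)&(hsv[...,1]<120)
nl,lab,st,ce=cv2.connectedComponentsWithStats(k.astype(np.uint8)); i=1+st[1:,4].argmax()
m=(lab==i).astype(np.uint8)
cn=max(cv2.findContours(m,cv2.RETR_EXTERNAL,cv2.CHAIN_APPROX_NONE)[0],key=len)[:,0]
r=cv2.minAreaRect((ray(d,cn,.018)[:,:2]*1000).astype(np.float32)); print('handle',r,'z',np.nanpercentile(P[m>0][:,2],[10,50,90]))
k=(g[...,0]>.53)&(g[...,0]<.63)&(g[...,1]>-.07)&(g[...,1]<.10)&(hsv[...,1]<75)&(hsv[...,2]>70)&(P[...,2]<.02)
nl,lab,st,ce=cv2.connectedComponentsWithStats(k.astype(np.uint8)); i=1+st[1:,4].argmax()
cn=max(cv2.findContours((lab==i).astype(np.uint8),cv2.RETR_EXTERNAL,cv2.CHAIN_APPROX_NONE)[0],key=len)[:,0]
r=cv2.minAreaRect((ray(d,cn,.004)[:,:2]*1000).astype(np.float32)); print('blade steel',r)
E
```

```text
holder top ((711.0074462890625, -6.1111907958984375), (86.30764770507812, 55.82024383544922), 2.851797342300415) z 0.03901240458028518
handle ((576.5806274414062, 38.502864837646484), (19.477195739746094, 57.977481842041016), 5.397324085235596) z [0.01648314 0.01805604 0.01910778]
blade steel ((585.7379150390625, -25.42184066772461), (36.7143669128418, 72.91400909423828), 2.4794864654541016)
```

View pics/w18d.png

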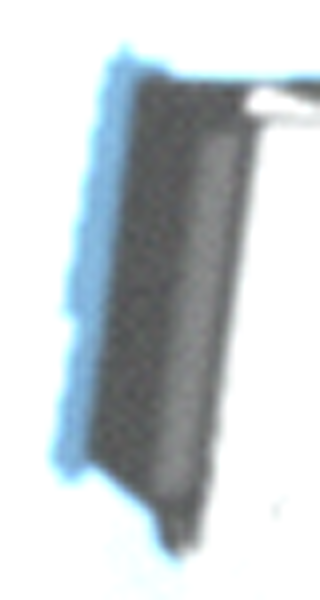

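```bash
python3 - <<'E'
from h import *
def line(p):
    vx,vy,x0,y0=cv2.fitLine(p.astype(np.float32),cv2.DIST_HUBER,0,.01,.01).ravel(); return np.array([vx,vy]),np.array([x0,y0])
for f in ('w17.npz','w18.npz'):
    d=dict(np.load(f)); P=cloud(d); hsv=cv2.cvtColor(d['color'],cv2.COLOR_RGB2HSV)
    k=(P[...,2]>.0145)&(P[...,2]<.024)&(P[...,0]>.55)&(P[...,0]<.61)&(P[...,1]>0)&(P[...,1]<.085)&(hsv[...,2]<150)
    k=cv2.morphologyEx(k.astype(np.uint8),cv2.MORPH_CLOSE,np.ones((5,5)))
    nl,lab,st,ce=cv2.connectedComponentsWithStats(k); i=1+st[1:,4].argmax(); m=(lab==i)
    w=ray(d,np.argwhere(m)[:,::-1],.018)[:,:2]*1000
    e,v=np.linalg.eigh(np.cov(w.T)); print(f,'handle c',w.mean(0).round(1),'ang',np.degrees(np.arctan2(v[1,1],v[0,1])).round(2),'size',np.sqrt(12*e).round(1),'y',np.percentile(w[:,1],[1,99]).round(1),'rect',cv2.minAreaRect(w.astype(np.float32)))
d=dict(np.load('w18.npz')); P=cloud(d); hsv=cv2.cvtColor(d['color'],cv2.COLOR_RGB2HSV)
k=(P[...,2]>.034)&(P[...,2]<.044)&(P[...,0]>.6)&(P[...,0]<.78)&(abs(P[...,1])<.07)&(hsv[...,2]>110)&(hsv[...,1]<75)
nl,lab,st,ce=cv2.connectedComponentsWithStats(k.astype(np.uint8)); i=1+st[1:,4].argmax(); m=lab==i
# sub-region rows/cols edges
vs=np.where(m.any(1))[0]; us=np.where(m.any(0))[0]; print(vs[[0,-1]],us[[0,-1]])
up=[];lo=[];le=[];ri=[]
for u in range(us[0]+12,us[-1]-12,1):
    v=np.where(m[:,u])[0]; up.append((u,v[0]-.5)); lo.append((u,v[-1]+.5))
for v in range(vs[0]+8,vs[-1]-8):
    u=np.where(m[v])[0]; le.append((u[0]-.5,v)); ri.append((u[-1]+.5,v))
L={n:line(ray(d,p,.0385)[:,:2]*1000) for n,p in dict(up=up,lo=lo,le=le,ri=ri).items()}
for n,(v,o) in L.items(): print(n,'ang',np.degrees(np.arctan2(v[1],v[0])).round(2),o.round(1))
E
```

```text
w17.npz handle c [576.9  40.2] ang 94.25 size [19.7 58.3] y [10.7 68.5] rect ((576.7356567382812, 39.581451416015625), (19.392227172851562, 58.646175384521484), 4.345897197723389)
w18.npz handle c [576.7  39.6] ang 93.79 size [19.6 58.5] y [10.1 67.8] rect ((576.7113647460938, 38.96376037597656), (19.86579704284668, 58.662078857421875), 3.7110865116119385)
[174 231] [453 549]
up ang 2.61 [700.6  20.2]
lo ang 1.9 [715.6 -32.5]
le ang -86.98 [671.1  -7.1]
ri ang -88.38 [753.7  -1.5]
```

```bash
python3 -c "
from h import *
go(.5772,.0345,.189,4.0)"
```

```text
now [ 0.5403 -0.0126  0.3304] az 3.99 tilt 0.03 | dx 40.1 dy 141.4 dz 44.4 twist -0.0002 F [ 0.4  1.  -0.3] op 0.0372 t 28.65
```

```bash

python3 -m inch '[{"x":10,"y":0,"z":10,"twist":0},{"x":15,"y":0,"z":17,"twist":0},{"x":15,"y":0,"z":17.4,"twist":0},{"x":0,"y":20,"z":0,"twist":0},{"x":0,"y":20,"z":0,"twist":0},{"x":0,"y":20,"z":0,"twist":0},{"x":0,"y":20,"z":0,"twist":0},{"x":0,"y":0,"z":0,"twist":0},{"x":0,"y":0,"z":0,"twist":0}]'
python3 - <<'E'
from h import *
go(.5772,.0345,.189,4.0)
d=cam('wrist'); save(d,'w19.png',1.25)
s=cam('scene'); save(s,'s19.png',1.25)
E
```

```text
t: 29.55
tool_pos: [0.5775, 0.0357, 0.2501]
orientation: [-1.57, -0.055, 0.056]
force: [0.7, -0.3, 1.0]
opening: 0.0372
now [0.5775 0.0357 0.2501] az 4.03 tilt 0.05 | dx -0.3 dy 61.1 dz -1.2 twist 0.0006 F [ 0.7 -0.3  1. ] op 0.0372 t 29.55
```

View pics/w19.png

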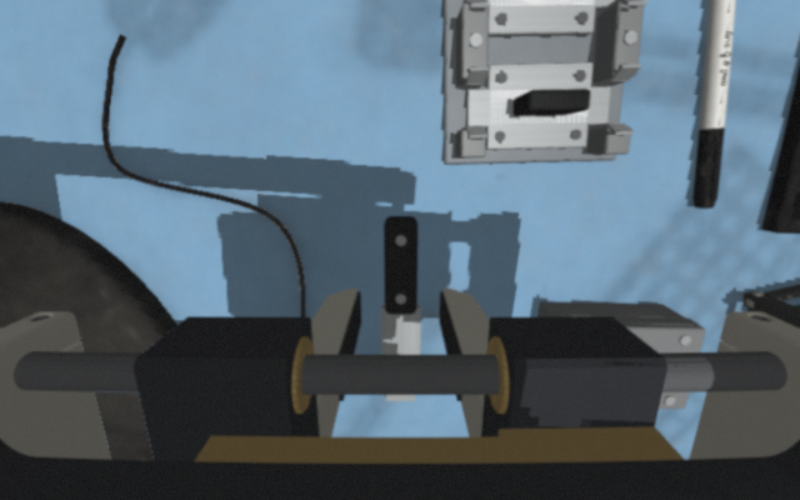

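View pics/s19.png

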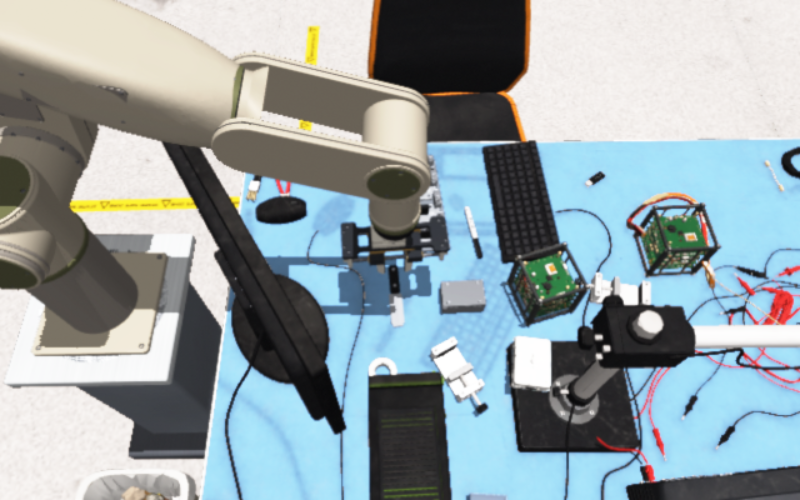

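```bash
python3 - <<'E'
from h import *
q=robot.read_state()['q']; print(np.round(q,3)); a=q[0]; e=np.array([np.cos(a),np.sin(a)]); n=np.array([-e[1],e[0]])
P=cloud(cam('scene')); f=P.reshape(-1,3); f=f[np.isfinite(f).all(1)]
for r0 in np.arange(.2,.6,.05):
    r=f[:,:2]@e; l=f[:,:2]@n
    k=(r>r0)&(r<r0+.05)&(l>-.03)&(l<.1)
    z=f[k,2]; print(round(r0,2),'arm',np.percentile(z[z>.42],[1,99]).round(3) if (z>.42).any() else '', 'below', z[(z<.42)&(z>.1)].max().round(3) if ((z<.42)&(z>.1)).any() else '')
E
```

```text
[-0.028  0.198  1.702  0.     1.24  -0.097]
0.2 arm [0.553 0.664] below 0.388
0.25 arm [0.526 0.639] below 0.414
0.3 arm [0.507 0.612] below 0.415
0.35 arm [0.464 0.584] below 0.411
0.4 arm [0.446 0.555] below 
0.45 arm [0.427 0.535] below 0.419
0.5 arm [0.422 0.519] below 0.42
0.55 arm [0.422 0.503] below 0.42
```

The handle is centred (column 401) and the forearm clears the monitor by over 5 cm here, with about 3 cm expected when lowered. I'll descend and grip.

```bash

python3 -m inch '[{"x":0,"y":15,"z":-1,"twist":0},{"x":0,"y":15,"z":0,"twist":0},{"x":0,"y":12,"z":0,"twist":0},{"x":0,"y":10,"z":0,"twist":0},{"x":0,"y":0,"z":0,"twist":0}]'
python3 -m inch '[{"x":0,"y":5,"z":0,"twist":0},{"x":0,"y":4,"z":0,"twist":0},{"x":0,"y":0,"z":0,"twist":0},{"x":0,"y":0,"z":0,"twist":0}]'

```

```text
t: 30.2
tool_pos: [0.576, 0.0337, 0.1955]
orientation: [-1.57, -0.051, 0.057]
force: [0.2, 0.2, 0.6]
opening: 0.0373
t: 30.6
tool_pos: [0.5774, 0.0337, 0.1895]
orientation: [-1.57, -0.054, 0.054]
force: [-0.0, 0.3, 0.0]
opening: 0.037
```

```bash

python3 -m inch '[{"x":0,"y":0,"z":0,"twist":0},{"x":0,"y":0,"z":0,"twist":0},{"x":0,"y":0,"z":0,"twist":0},{"x":0,"y":0,"z":0,"twist":0},{"x":0,"y":0,"z":0,"twist":0},{"x":0,"y":0,"z":0,"twist":0}]' -1 55
python3 -m inch '[{"x":0,"y":-10,"z":0,"twist":0},{"x":0,"y":-15,"z":0,"twist":0},{"x":0,"y":-20,"z":0,"twist":0},{"x":0,"y":-20,"z":0,"twist":0},{"x":0,"y":-15,"z":0,"twist":0},{"x":0,"y":0,"z":0,"twist":0},{"x":0,"y":0,"z":0,"twist":0}]'
python3 - <<'E'
from h import *
go(.56,-.012,.27,92.4)
d=cam('wrist'); save(d,'w20.png',1.25)
s=cam('scene'); c=s['color'][150:290,200:440]; cv2.imwrite('pics/s20.png',cv2.resize(c[:,:,::-1],None,fx=3.3,fy=3.3))
E
```

```text
t: 31.2
tool_pos: [0.5774, 0.0337, 0.1895]
orientation: [-1.57, -0.055, 0.054]
force: [-0.2, -0.4, 2.6]
opening: 0.0194
t: 31.9
tool_pos: [0.5773, 0.0337, 0.2696]
orientation: [-1.57, -0.055, 0.054]
force: [-1.5, -0.1, -2.0]
opening: 0.0194
now [0.5773 0.0337 0.2696] az 3.95 tilt 0.05 | dx -20.4 dy -0.4 dz -44.4 twist -1.5437 F [-1.5 -0.1 -2. ] op 0.0194 t 31.9
```

View pics/w20.png

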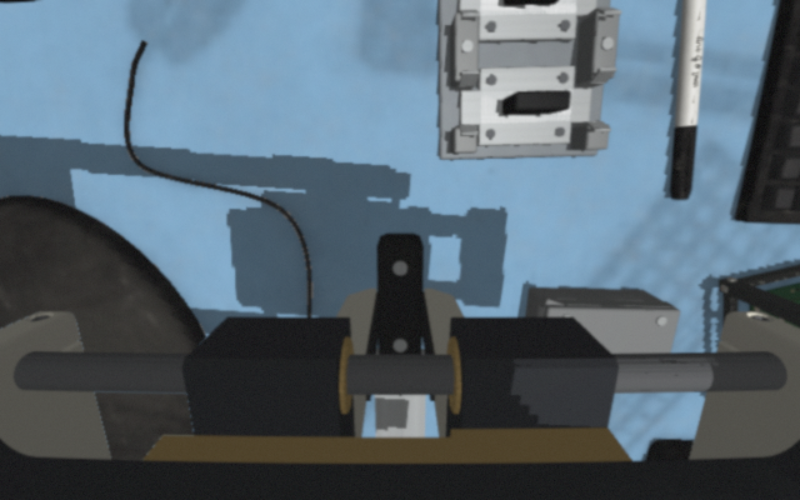

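View pics/s20.png

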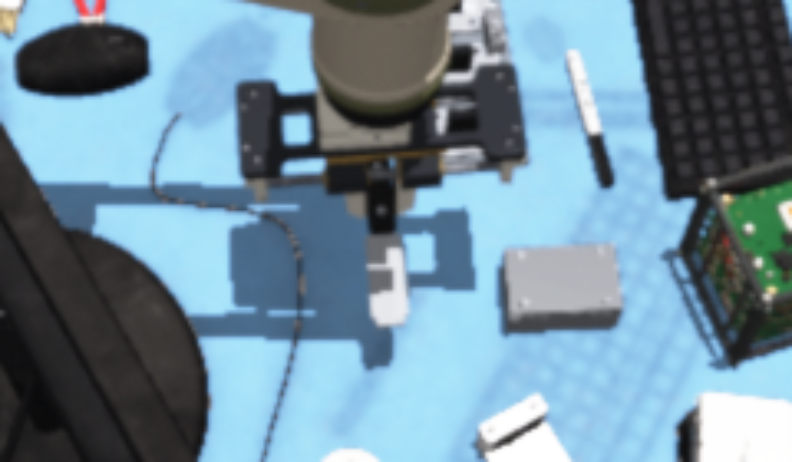

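```bash

python3 -m inch '[{"x":0,"y":0,"z":0,"twist":-0.1},{"x":0,"y":0,"z":0,"twist":-0.13},{"x":0,"y":0,"z":0,"twist":-0.14},{"x":0,"y":0,"z":0,"twist":-0.14},{"x":0,"y":0,"z":0,"twist":-0.14},{"x":0,"y":0,"z":0,"twist":-0.14},{"x":0,"y":0,"z":0,"twist":-0.14},{"x":0,"y":0,"z":0,"twist":-0.14},{"x":0,"y":0,"z":0,"twist":-0.14},{"x":0,"y":0,"z":0,"twist":-0.14},{"x":0,"y":0,"z":0,"twist":-0.13},{"x":0,"y":0,"z":0,"twist":-0.064}]'
python3 -m inch '[{"x":-12,"y":0,"z":4,"twist":0},{"x":-12,"y":0,"z":4,"twist":0},{"x":-12,"y":0,"z":4,"twist":0},{"x":-9,"y":0,"z":4,"twist":0},{"x":0,"y":0,"z":0,"twist":0},{"x":0,"y":0,"z":0,"twist":0}]'
python3 - <<'E'
from h import *
go(.56,-.012,.27,92.4)
d=cam('wrist'); save(d,'w21.png',1.25); np.savez('w21.npz',**{k:d[k] for k in ('color','depth','Rwc','o','fx','fy','cx','cy','k1')})
s=cam('scene'); c=s['color'][150:290,200:440]; cv2.imwrite('pics/s21.png',cv2.resize(c[:,:,::-1],None,fx=3.3,fy=3.3))
E
```

```text
t: 33.2
tool_pos: [0.5767, 0.0337, 0.2676]
orientation: [-1.184, -1.242, 1.245]
force: [-0.2, -0.2, -0.8]
opening: 0.0196
t: 33.8
tool_pos: [0.5631, -0.0124, 0.2693]
orientation: [-1.19, -1.239, 1.239]
force: [0.5, -0.1, -1.3]
opening: 0.0193
now [ 0.5631 -0.0124  0.2693] az 92.33 tilt 0.02 | dx 0.6 dy -0.7 dz 3.1 twist -0.0012 F [ 0.5 -0.1 -1.3] op 0.0193 t 33.8
```

View pics/w21.png

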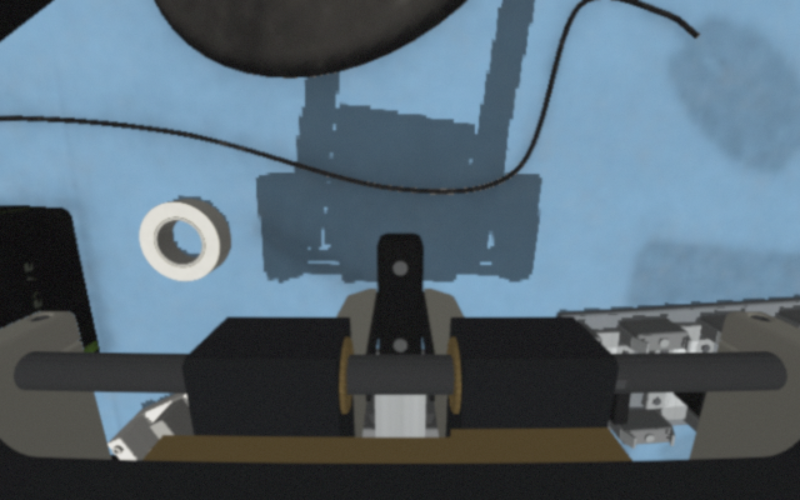

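View pics/s21.png

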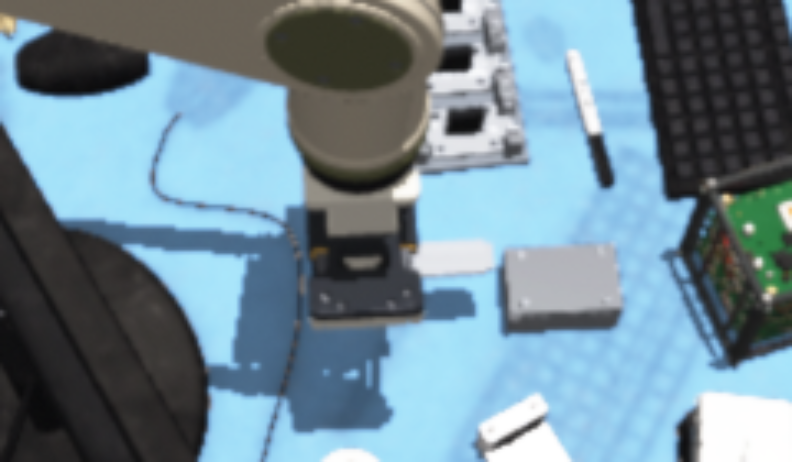

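```bash
cat > bl.py <<'E'
from h import *
def bl(zlo,zhi,xlo=.58,xhi=.70):
    d=cam('scene'); P=cloud(d); hsv=cv2.cvtColor(d['color'],cv2.COLOR_RGB2HSV)
    k=(P[...,2]>zlo)&(P[...,2]<zhi)&(P[...,0]>xlo)&(P[...,0]<xhi)&(P[...,1]>-.06)&(P[...,1]<.05)&(hsv[...,1]<90)
    q=P[k]; print(len(q),'x',np.percentile(q[:,0],[1,99]).round(4),'y',np.percentile(q[:,1],[2,98]).round(4),'z',np.percentile(q[:,2],[5,50,95]).round(4))
    A=np.c_[q[:,:2],np.ones(len(q))]; c=np.linalg.lstsq(A,q[:,2],rcond=None)[0]; print('slope x,y',c[:2].round(3))
    for x in np.arange(xlo,xhi,.01):
        s=q[(q[:,0]>=x)&(q[:,0]<x+.01)]
        if len(s)>5: print(round(x,2),'y',np.percentile(s[:,1],[3,97]).round(4),s[:,1].mean().round(4),'z',np.median(s[:,2]).round(4))
    # holder top
    k=(P[...,2]>.032)&(P[...,2]<.046)&(P[...,0]>.64)&(P[...,0]<.78)&(abs(P[...,1])<.05)&(hsv[...,2]>120)
    c=max(cv2.findContours(k.astype(np.uint8),cv2.RETR_EXTERNAL,cv2.CHAIN_APPROX_NONE)[0],key=cv2.contourArea)[:,0]
    print('holder',cv2.minAreaRect((ray(d,c,.0385)[:,:2]*1000).astype(np.float32)),np.nanmedian(P[k][:,2]))
E
python3 -c "
from bl import *
bl(.07,.10)"
```

```text
244 x [0.5885 0.655 ] y [-0.0227  0.0027] z [0.0815 0.0845 0.0875]
slope x,y [-0.021 -0.   ]
0.6 y [-0.0225  0.0006] -0.0112 z 0.0839
0.61 y [-0.0229  0.0022] -0.0105 z 0.0842
0.62 y [-0.0219  0.0014] -0.0103 z 0.0844
0.63 y [-0.0224  0.0034] -0.0109 z 0.0851
0.64 y [-0.0222  0.0034] -0.0097 z 0.0849
0.65 y [-0.0189  0.0012] -0.0085 z 0.0836
holder ((710.7921752929688, -7.761754989624023), (83.74188995361328, 57.587703704833984), 3.5164716243743896) 0.0393258555618714
```

```bash

python3 -m inch '[{"x":0,"y":12,"z":0,"twist":-0.004},{"x":0,"y":15,"z":0,"twist":0},{"x":0,"y":15,"z":0,"twist":0},{"x":0,"y":12,"z":0,"twist":0},{"x":0,"y":0,"z":0,"twist":0},{"x":0,"y":0,"z":0,"twist":0},{"x":0,"y":0,"z":0,"twist":0}]'
python3 - <<'E'
from bl import *
go(.56,-.012,.2155,92.6); bl(.02,.05,.59,.662)
s=cam('scene'); c=s['color'][150:290,200:440]; cv2.imwrite('pics/s22.png',cv2.resize(c[:,:,::-1],None,fx=3.3,fy=3.3))
E
```

```text
t: 34.65
tool_pos: [0.5636, -0.012, 0.2158]
orientation: [-1.188, -1.244, 1.243]
force: [0.2, -1.1, -1.3]
opening: 0.0195
now [ 0.5636 -0.012   0.2158] az 92.65 tilt 0.06 | dx 0.2 dy 0.3 dz 3.6 twist 0.0008 F [ 0.2 -1.1 -1.3] op 0.0195 t 34.65
230 x [0.5988 0.6555] y [-0.0237  0.0031] z [0.0278 0.031  0.0343]
slope x,y [-0.011 -0.019]
0.6 y [-0.0237  0.0001] -0.0127 z 0.0313
0.61 y [-0.0236  0.0016] -0.0108 z 0.0309
0.62 y [-0.0237  0.0028] -0.0106 z 0.0312
0.63 y [-0.0217  0.0026] -0.0098 z 0.0309
0.64 y [-0.0215  0.0037] -0.0103 z 0.0305
0.65 y [-0.0177 -0.0003] -0.0092 z 0.0306
holder ((710.7865600585938, -7.670495986938477), (83.74188995361328, 57.40482711791992), 3.5164716243743896) 0.03935759880649137
```

View pics/s22.png

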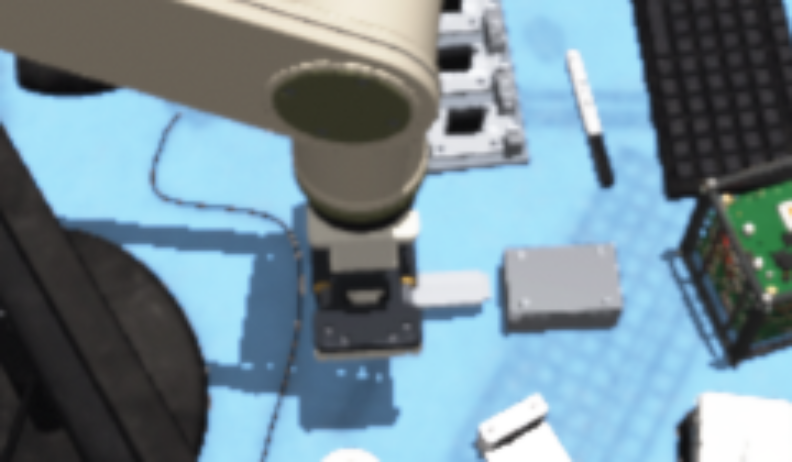

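Tip is about 12 mm short of the mouth, underside 26 mm, level, axes within 1 mm. I'll insert it slowly.

```bash

python3 -m inch '[{"x":0,"y":0,"z":-6,"twist":0},{"x":0,"y":0,"z":-6,"twist":0},{"x":0,"y":0,"z":-5,"twist":0},{"x":0,"y":0,"z":-5,"twist":0},{"x":0,"y":0,"z":0,"twist":0}]'
python3 -m inch '[{"x":0,"y":0,"z":-5,"twist":0},{"x":0,"y":0,"z":-5,"twist":0},{"x":0,"y":0,"z":-5,"twist":0},{"x":0,"y":0,"z":0,"twist":0}]'
python3 -c "
from h import *
go(.6455,-.0095,.2155,92.6)"
```

```text
t: 35.25
tool_pos: [0.5858, -0.0109, 0.2153]
orientation: [-1.187, -1.244, 1.243]
force: [0.0, -0.3, -1.4]
opening: 0.0191
t: 35.65
tool_pos: [0.6008, -0.0102, 0.2154]
orientation: [-1.188, -1.244, 1.243]
force: [-0.2, 0.5, -0.7]
opening: 0.0198
now [ 0.6008 -0.0102  0.2154] az 92.65 tilt 0.04 | dx -1.3 dy -0.1 dz -44.7 twist 0.0009 F [-0.2  0.5 -0.7] op 0.0198 t 35.65
```

```bash

python3 -m inch '[{"x":0,"y":0,"z":-5,"twist":0},{"x":0,"y":0,"z":-5,"twist":0},{"x":0,"y":0,"z":-5,"twist":0},{"x":0,"y":0,"z":-5,"twist":0},{"x":0,"y":0,"z":-5,"twist":0},{"x":0,"y":0,"z":-5,"twist":0},{"x":0,"y":0,"z":0,"twist":0}]'
python3 - <<'E'
from h import *
go(.6455,-.0095,.2155,92.6)
d=cam('wrist'); save(d,'w23.png',1.25)
s=cam('scene'); c=s['color'][150:290,200:440]; cv2.imwrite('pics/s23.png',cv2.resize(c[:,:,::-1],None,fx=3.3,fy=3.3))
E
```

```text
t: 36.35
tool_pos: [0.6307, -0.0088, 0.2153]
orientation: [-1.187, -1.244, 1.243]
force: [0.5, 0.9, -1.0]
opening: 0.0195
now [ 0.6307 -0.0088  0.2153] az 92.65 tilt 0.03 | dx -1.4 dy -0.2 dz -14.7 twist 0.0009 F [ 0.5  0.9 -1. ] op 0.0195 t 36.35
```

View pics/s23.png

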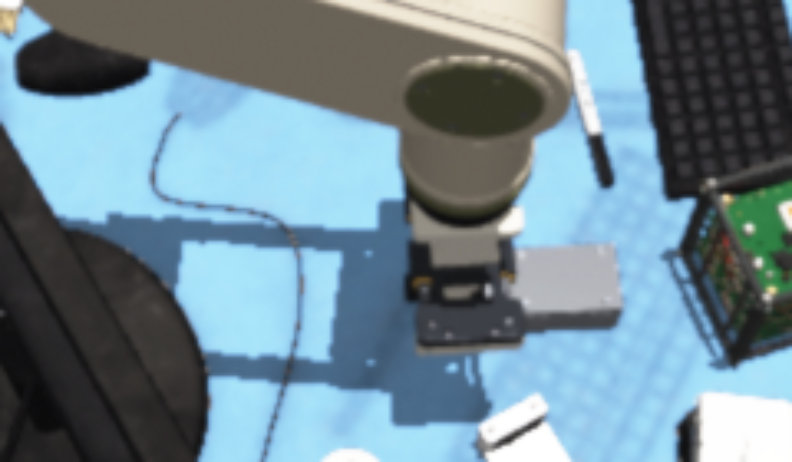

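View pics/w23.png

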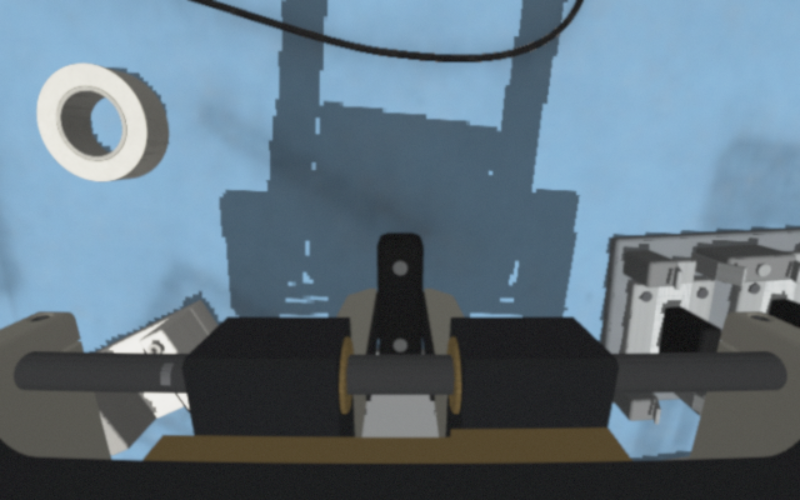

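```bash

python3 -m inch '[{"x":0,"y":0,"z":-4,"twist":0},{"x":0,"y":0,"z":-4,"twist":0},{"x":0,"y":0,"z":-3,"twist":0},{"x":0,"y":0,"z":0,"twist":0},{"x":0,"y":0,"z":0,"twist":0}]'
python3 -m inch '[{"x":0,"y":0,"z":-1.5,"twist":0},{"x":0,"y":0,"z":0,"twist":0},{"x":0,"y":0,"z":0,"twist":0}]'
python3 -m inch '[{"x":0,"y":0,"z":-1.5,"twist":0},{"x":0,"y":0,"z":0,"twist":0},{"x":0,"y":0,"z":0,"twist":0}]'
```

```text
t: 36.95
tool_pos: [0.6411, -0.0083, 0.2151]
orientation: [-1.187, -1.243, 1.243]
force: [-0.8, -0.3, -2.0]
opening: 0.0192
t: 37.25
tool_pos: [0.6426, -0.0083, 0.2152]
orientation: [-1.187, -1.243, 1.243]
force: [0.2, -0.3, -1.2]
opening: 0.0192
t: 37.55
tool_pos: [0.6441, -0.0082, 0.2152]
orientation: [-1.187, -1.243, 1.243]
force: [0.3, 0.2, -1.3]
opening: 0.0195
```

```bash

python3 -m inch '[{"x":0,"y":0,"z":-1,"twist":0},{"x":0,"y":0,"z":0,"twist":0},{"x":0,"y":0,"z":0,"twist":0}]'
python3 -m inch '[{"x":0,"y":0,"z":-1,"twist":0},{"x":0,"y":0,"z":0,"twist":0},{"x":0,"y":0,"z":0,"twist":0}]'
python3 -m inch '[{"x":0,"y":0,"z":-1,"twist":0},{"x":0,"y":0,"z":0,"twist":0},{"x":0,"y":0,"z":0,"twist":0}]'
```

```text
t: 37.85
tool_pos: [0.6451, -0.0082, 0.2152]
orientation: [-1.187, -1.243, 1.243]
force: [-0.4, -0.0, -1.7]
opening: 0.0194
t: 38.15
tool_pos: [0.646, -0.0081, 0.2152]
orientation: [-1.187, -1.243, 1.243]
force: [-0.0, 0.1, -0.7]
opening: 0.0196
t: 38.45
tool_pos: [0.6465, -0.0081, 0.2148]
orientation: [-1.185, -1.242, 1.244]
force: [-4.4, -0.0, -0.1]
opening: 0.0196
```

Shoulder contact with the face at TCP x = 0.6465 (−4.4 N), right where the geometry puts home. I'll lower onto the slot floor.

```bash

python3 -m inch '[{"x":0,"y":1,"z":0,"twist":0},{"x":0,"y":0,"z":0,"twist":0},{"x":0,"y":0,"z":0,"twist":0}]'
python3 -m inch '[{"x":0,"y":0.7,"z":0,"twist":0},{"x":0,"y":0,"z":0,"twist":0},{"x":0,"y":0,"z":0,"twist":0}]'
python3 -m inch '[{"x":0,"y":0.5,"z":0,"twist":0},{"x":0,"y":0,"z":0,"twist":0},{"x":0,"y":0,"z":0,"twist":0}]'
```

```text
t: 38.75
tool_pos: [0.6465, -0.0081, 0.2137]
orientation: [-1.185, -1.242, 1.244]
force: [-5.6, -0.7, -0.2]
opening: 0.0196
t: 39.05
tool_pos: [0.6465, -0.0081, 0.2135]
orientation: [-1.185, -1.242, 1.244]
force: [-7.5, 0.1, 3.5]
opening: 0.0196
t: 39.35
tool_pos: [0.6465, -0.0081, 0.2134]
orientation: [-1.185, -1.242, 1.244]
force: [-9.4, -0.3, 6.1]
opening: 0.0195
```

```bash

python3 -m inch '[{"x":0,"y":0,"z":0,"twist":0},{"x":0,"y":0,"z":0,"twist":0},{"x":0,"y":0,"z":0,"twist":0},{"x":0,"y":0,"z":0,"twist":0},{"x":0,"y":0,"z":0,"twist":0}]' -0.3
python3 -m inch '[{"x":0,"y":-10,"z":0,"twist":0},{"x":0,"y":-20,"z":0,"twist":0},{"x":0,"y":-25,"z":0,"twist":0},{"x":0,"y":-25,"z":0,"twist":0},{"x":0,"y":-25,"z":0,"twist":0},{"x":0,"y":-10,"z":0,"twist":0},{"x":0,"y":0,"z":0,"twist":0},{"x":0,"y":0,"z":0,"twist":0}]'
python3 - <<'E'
from h import *
d=cam('wrist'); save(d,'w24.png',1.25)
P=cloud(d); hsv=cv2.cvtColor(d['color'],cv2.COLOR_RGB2HSV)
go(.635,.22,.40,92)
k=(P[...,2]>.03)&(P[...,2]<.05)&(P[...,0]>.58)&(P[...,0]<.68)&(abs(P[...,1])<.03)&(hsv[...,2]<90)
q=P[k]; print(len(q),np.percentile(q,[1,50,99],axis=0).round(4)); A=np.c_[q[:,:2],np.ones(len(q))]; print('slope',np.linalg.lstsq(A,q[:,2],rcond=None)[0].round(3))
E
```

```text
t: 39.85
tool_pos: [0.6472, -0.0081, 0.2131]
orientation: [-1.187, -1.243, 1.243]
force: [-0.5, -0.1, -0.3]
opening: 0.0326
t: 40.65
tool_pos: [0.6468, -0.0081, 0.3271]
orientation: [-1.186, -1.243, 1.243]
force: [0.6, -0.6, -0.2]
opening: 0.0327
now [ 0.6466 -0.008   0.3264] az 92.64 tilt 0.13 | dx 228.4 dy -73.6 dz 1.2 twist 0.0112 F [-0.2  0.7 -0.8] op 0.0325 t 40.7
1370 [[ 0.6108 -0.0198  0.0343]
 [ 0.638  -0.0095  0.0421]
 [ 0.6707  0.0118  0.0439]]
slope [-0.007 -0.041  0.046]
```

View pics/w24.png

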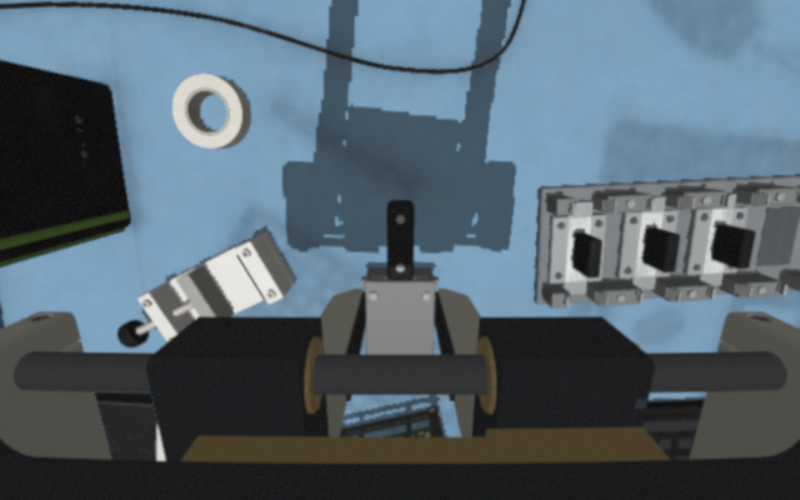

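```bash

python3 -m inch '[{"x":10,"y":-15,"z":0,"twist":0},{"x":25,"y":-20,"z":0,"twist":0},{"x":30,"y":-20,"z":0,"twist":0},{"x":30,"y":-20,"z":0,"twist":0},{"x":30,"y":0,"z":0,"twist":0},{"x":30,"y":0,"z":0,"twist":0},{"x":30,"y":0,"z":0,"twist":0},{"x":30,"y":0,"z":0,"twist":0},{"x":20,"y":0,"z":0,"twist":0},{"x":0,"y":0,"z":0,"twist":0}]'
python3 -m inch '[{"x":20,"y":0,"z":20,"twist":0},{"x":30,"y":0,"z":30,"twist":0},{"x":30,"y":0,"z":30,"twist":0},{"x":30,"y":0,"z":30,"twist":0},{"x":30,"y":0,"z":30,"twist":0},{"x":30,"y":0,"z":30,"twist":0},{"x":30,"y":0,"z":30,"twist":0},{"x":30,"y":0,"z":30,"twist":0},{"x":30,"y":0,"z":30,"twist":0},{"x":25,"y":0,"z":30,"twist":0},{"x":20,"y":0,"z":20,"twist":0},{"x":0,"y":0,"z":0,"twist":0}]'
python3 - <<'E'
from chk import *
t=cam('top'); save(t,'tf.png',1.25); chk(t)
s=cam('scene'); save(s,'sf.png',1.25); chk(s)
for d in (t,s):
    P=cloud(d); hsv=cv2.cvtColor(d['color'],cv2.COLOR_RGB2HSV)
    k=(P[...,2]>.034)&(P[...,2]<.05)&(P[...,0]>.58)&(P[...,0]<.69)&(abs(P[...,1])<.03)&(hsv[...,2]<90)
    w=ray(d,np.argwhere(k)[:,::-1],.042)[:,:2]*1000; print('handle',len(w),cv2.minAreaRect(w.astype(np.float32)),np.median(P[k][:,2]).round(4))
E
```

```text
t: 41.7
tool_pos: [0.6355, 0.2297, 0.4028]
orientation: [-1.184, -1.245, 1.246]
force: [-0.5, -0.7, -0.5]
opening: 0.0326
t: 42.9
tool_pos: [0.3102, 0.5184, 0.4031]
orientation: [-1.185, -1.245, 1.246]
force: [1.2, -1.1, -0.3]
opening: 0.0324
0 [13.4, 15.2, 14.1, 13.7, 14.5, 41.7]
1 [14.8, 14.9, 14.2, 14.0, 13.9, 42.5]
2 [14.2, 14.8, 13.0, 13.8, 13.2, 41.8]
3 [7.7, 7.7, 8.7, 7.6, 9.5, 8.5]
0 [15.1, 14.5, 14.8, 11.9, 16.1, 39.1]
1 [17.4, 15.6, 15.9, 14.2, 15.7, 40.1]
2 [14.9, 15.5, 14.7, 16.6, 17.1, 41.4]
3 [None, 9.4, 10.7, 9.0, None, 10.0]
handle 170 ((639.2119140625, -6.080426216125488), (17.625526428222656, 55.58047866821289), 88.3265380859375) 0.0413
handle 148 ((640.6442260742188, -13.372415542602539), (56.732696533203125, 19.660722732543945), 3.642171859741211) 0.0418
```

View pics/tf.png

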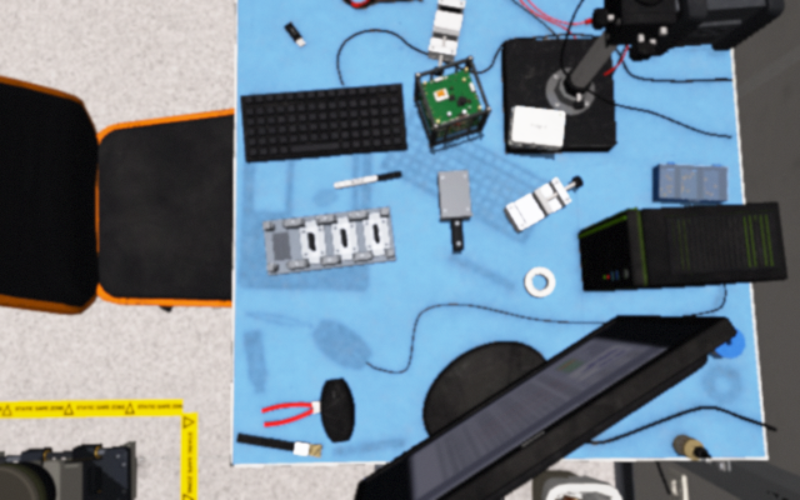

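View pics/sf.png

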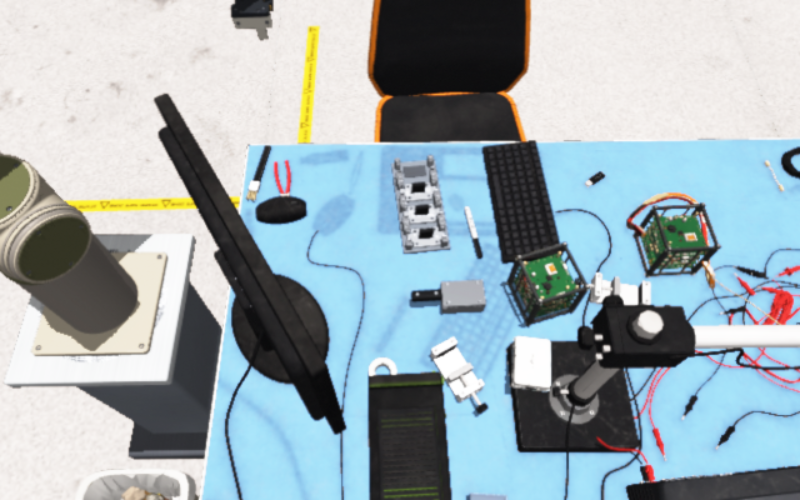

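The final views show three plates in bays 0–2, bay 3 empty, the blade handle flush against the holder's −x face, and no plates left on the bench. The tape (540,281) and marker (368,180) haven't moved.

```bash
python3 -c "
from plant import robot
print(robot.close_job())"
```

```text
the job is handed in; nothing more can be done
None
```

I seated the three plates found on the bench (no fourth showed in any view) in bays 0, 1 and 2, each pressed to the floor with 11–14 N. I then slid the blade tip first into its holder until the shoulder touched the face, rested it on the slot floor and released it. The job was handed in at about 43 s.

- **Plates:** in the close-range wrist view, plate tops were flat at 14.2–15.1 mm (nominal 14), tab tops at 42.5 mm (nominal 42), and the empty bay 3 floor at about 8.6 mm. The final long-range top and scene views agree but are noisier: plate-top readings spread from 13 to 15 mm (top view) and 12 to 17 mm (scene view).
- **Blade:** the handle top was at about 42 mm (24 + 18), level, and the handle centre was about 30 mm in front of the holder face. The two distant cameras disagreed on its y by about 7 mm (partial masks). The wrist view showed it straight and central.
- **Bystanders:** the tape and marker look unmoved. I saw no grip slip and nothing knocked aside.

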